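# Load, lock and start the polishing shaker

### The job

Load the polishing shaker: set every tapered pot that is on the bench into a cup of its own, fully home and level with its flange down on the cup's rim (any cup will do), and turn that cup's brass turnbutton squarely in over the pot's flange. Only when all the pots are locked in, throw the toggle switch all the way over to start the shaker. Leave the tools and other things around it alone.

Things in the scene. Friction and masses are not known exactly. Their poses are not given: they have to be found in the camera images.
- shaker: Polishing shaker, fixed on the bench: grey base plate (x -65 to +89, y -265 to +190 mm, top 30 mm above the bench) with a row of three open aluminium cone cups, a brass turnbutton beside each and a toggle switch at the -y end. Origin: on the bench surface under the middle cup; z up. Cups a, b, c at x 0, y -125, 0, +125 mm; turnbutton pivots at x +68, same y as the cups.
- cup_a (a point): Centre of the mouth of cup a (next to the switch), level with its rim, 80 mm above the bench; axes as the shaker's. The cup is a cone 91 mm wide inside at the rim, narrowing by 1 mm in radius for every 3 to 4 mm of depth, 50 mm deep. A pot that is fully home has its origin 45 mm straight below this point, with 1 to 2 mm of play all round.
- cup_b (a point): Centre of the mouth of cup b (the middle one), level with its rim, 80 mm above the bench; axes as the shaker's. The cup is a cone 91 mm wide inside at the rim, narrowing by 1 mm in radius for every 3 to 4 mm of depth, 50 mm deep. A pot that is fully home has its origin 45 mm straight below this point, with 1 to 2 mm of play all round.
- cup_c (a point): Centre of the mouth of cup c (the far end from the switch), level with its rim, 80 mm above the bench; axes as the shaker's. The cup is a cone 91 mm wide inside at the rim, narrowing by 1 mm in radius for every 3 to 4 mm of depth, 50 mm deep. A pot that is fully home has its origin 45 mm straight below this point, with 1 to 2 mm of play all round.
- turn_a (a joint): Angle (rad) of cup a's turnbutton, a level brass bar 84 x 16 x 8 mm, 91 to 99 mm above the bench (3 mm over the flange of a pot fully home). 0 = locked, at its stop, pointing at the cup's centre, 22 mm over the flange; 1.9 = open stop, turned anticlockwise from above. Under 1.55 it blocks a pot going in. Starts between 0 and 1.35, stays where left; 1.5 N at the tab turns it. Over an empty cup it may stay as it is.
- turn_b (a joint): Angle (rad) of cup b's turnbutton, a level brass bar 84 x 16 x 8 mm, 91 to 99 mm above the bench (3 mm over the flange of a pot fully home). 0 = locked, at its stop, pointing at the cup's centre, 22 mm over the flange; 1.9 = open stop, turned anticlockwise from above. Under 1.55 it blocks a pot going in. Starts between 0 and 1.35, stays where left; 1.5 N at the tab turns it. Over an empty cup it may stay as it is.
- turn_c (a joint): Angle (rad) of cup c's turnbutton, a level brass bar 84 x 16 x 8 mm, 91 to 99 mm above the bench (3 mm over the flange of a pot fully home). 0 = locked, at its stop, pointing at the cup's centre, 22 mm over the flange; 1.9 = open stop, turned anticlockwise from above. Under 1.55 it blocks a pot going in. Starts between 0 and 1.35, stays where left; 1.5 N at the tab turns it. Over an empty cup it may stay as it is.
- tab_a (a point): Middle of the upright round brass tab of turnbutton a: 14 mm thick, 40 mm tall (99 to 139 mm above the bench), 35 mm from the pivot on the tail of the bar, away from the cup. Seen in the shaker's axes it lies from the pivot towards +x when locked and towards +y when open.
- tab_b (a point): Middle of the upright round brass tab of turnbutton b: 14 mm thick, 40 mm tall (99 to 139 mm above the bench), 35 mm from the pivot on the tail of the bar, away from the cup. Seen in the shaker's axes it lies from the pivot towards +x when locked and towards +y when open.
- tab_c (a point): Middle of the upright round brass tab of turnbutton c: 14 mm thick, 40 mm tall (99 to 139 mm above the bench), 35 mm from the pivot on the tail of the bar, away from the cup. Seen in the shaker's axes it lies from the pivot towards +x when locked and towards +y when open.
- pot_1: Closed polishing pot, 0.35 kg, standing on the bench: black rubber cone 45 mm tall, 58 mm wide at the foot, 88 at the top; steel flange 104 mm wide, 45 to 53 mm above the underside; round wooden mushroom knob, neck 20 mm thick, head 32 mm thick from 74 to 94 mm, top at 100 mm. Origin: centre of the underside; z up. Two or three of the three like pots are present.
- pot_2: Closed polishing pot, 0.35 kg, standing on the bench: black rubber cone 45 mm tall, 58 mm wide at the foot, 88 at the top; steel flange 104 mm wide, 45 to 53 mm above the underside; round wooden mushroom knob, neck 20 mm thick, head 32 mm thick from 74 to 94 mm, top at 100 mm. Origin: centre of the underside; z up. Two or three of the three like pots are present.
- pot_3: Closed polishing pot, 0.35 kg, standing on the bench: black rubber cone 45 mm tall, 58 mm wide at the foot, 88 at the top; steel flange 104 mm wide, 45 to 53 mm above the underside; round wooden mushroom knob, neck 20 mm thick, head 32 mm thick from 74 to 94 mm, top at 100 mm. Origin: centre of the underside; z up. Two or three of the three like pots are present.
- switch (a joint): Angle (rad) of the shaker's toggle lever: 0 = off, leaning towards the shaker's -x; 1.0 = on, at its stop, leaning towards +x. It stays where it is left; about 1 N at the ball moves it.
- switch_tip (a point): Centre of the 26 mm black ball on the end of the toggle lever. The lever is a 10 mm steel rod 80 mm long, turning about a level axis along the shaker's y, at x 0, y -225 mm, 52 mm above the bench; with the lever off the ball is 38 mm to the -x side of it and 122 mm above the bench.
- graver_1: Bystander: engraver's tool lying on the bench, wooden mushroom handle and thin blade, 125 mm long. Leave alone.
- graver_2: Bystander: another such engraver's tool. Leave alone.
- bench_pin: Bystander: wooden bench pin, a slab 90 x 150 x 24 mm. Leave alone.
- jar: Bystander: glass jar, 60 mm wide, 75 mm tall. Leave alone.
Mind the look-alikes: they are no part of the job. Leave any blue look-alike of the pot_1 alone. What is shaped like the pot_3 but blue is not meant.

How it is judged:
By the outcome, as a careful person would: the job done as asked, in the order asked, and still so for the second after the job is handed in, with the robot touching nothing.
Of pot_1, pot_2, pot_3 only 2 to 3 are there at a start; the rules pass over those that are not, and their reading is None.
At some moment in a run one of pot_1, pot_2, pot_3 may be knocked a few centimetres aside while the robot is not near it.
It also fails if it takes over 210 s, if anything falls off the work surface, if the arm or the gripper's body presses on something with over 40 N, if the wrist force passes 120 N, or if a joint passes its speed limit or range.

### The arm

A 6-joint arm with a two-finger parallel gripper is mounted at the origin on the work surface. World frame = base frame: x ahead of the robot, y to its left, z up, the work surface at z = 0. Lengths are in mm, angles in rad, forces in N, time in s.
With the tool pointing down it reaches from about 275 to 1000 mm from the base axis. Payload 8.4 kg.
Tool frame: the origin (TCP) lies midway between the tips of the shut fingers; the grasp point (between the pads) lies 19 mm behind it; z points along the fingers, y is the line along which they close (so a half turn about z gives the same grasp; the last joint's range is limited). The gripper opens to 85 mm and grips with 20 to 120 N. Pads are 22 mm wide; open, the fingers measure 114 mm over their backs; the gripper's body (76 mm by 85 mm) begins 54 mm behind the grasp point. The pads swing forward as they close: fully open they stand 13 mm farther back than shut.
Start: joints at [-1.324, 0.353, 1.633, -0, 1.155, -0.002], TCP at [153.899, -605.758, 231.281] pointing down, gripper open.
Joint ranges: [-2.63, 2.63], [-0.92, 2.1], [0.06, 2.66], [-1.3, 4.44], [0, 2.69], [-3.02, 3.02]. Speed limits (rad/s): [2.22, 2.22, 2.79, 3.14, 3.14, 3.14].

### API

Orientations are given as [roll, pitch, yaw] about the fixed x, y, z axes, in that order (R = Rz(yaw) Ry(pitch) Rx(roll)).
In Python, from rig import monitor, imaging, r gives the robot as it stands.
- The arm moves only by the tool drive_tool, never from a script. Its argument "plan" is a list of rows, each an object of numbers: "x", "y", "z": the shift along the tool's x, y, z in units of 50 mm (1.0 is 50 mm); "ax", "ay", "az": the turn, a rotation vector about the tool's x, y, z in units of 6 degrees (1.0 is 6 degrees); "hand": the finger opening in mm, from 0 to 85.4. In form: [{"x": .., "y": .., "z": .., "ax": .., "ay": .., "az": .., "hand": ..}, ...]. A call has 1 to 8 rows; each row is the pose to reach, as a shift and turn from the pose commanded when the call began, along the tool's axes at that moment; what a row does not reach only later rows make up. A row lasts 1/10 s, in which the tool goes at most 50 mm and 8.59 degrees, less where a joint would pass 70% of its speed; a pose out of reach is approached as far as the arm can. A call with a gripper value outside its range is refused whole. The fingers move at their own pace and stop on an object; "grip_force" is the grip in N (left out, the last holds). Time passes only in rows, so rows that repeat a pose let the fingers close. It gives the time, the measured TCP pose, the force, the opening and the grip force at its end, in the units of the state.
- monitor.sense(): the state, without advancing time (a new reading comes with each control period).
- imaging.grab_frame(name): name is "scene" or "side" or "wrist"; returns the picture (480x640x3 uint8, red, green, blue); there is no depth.
- imaging.camera_info(name): a dict with "mtx" (3x3 intrinsics, pixels), "R" (3x3) and "t" (3): a world point X has camera coordinates R X + t. Camera axes: x right, y down, z forward; pixel columns grow to the right and rows downward; lengths in mm; the calibration is good to about 2 mm. A picture is of the moment at which its call begins: read the wrist's pose just before it. camera_info takes no time and is no camera call; for the wrist camera it gives the pose at the moment of the call.
- r.sign_off(): hands the job in; it is judged then, once.
The state is a dict: "clock": time; "qpos": joint angles; "qvel": joint speeds; "joint_efforts": joint torques, N m; "eef_pos": TCP position; "tcp_rot": TCP orientation; "contact_force": force on the tool from outside, world axes, zero at the start; "wrist_torque": the same for the moment, N m; "opening": opening from 0.0 (shut) to 1.0 (fully open); "grasp_force": force on a finger pad.
Only numpy, scipy, OpenCV 4.12 (cv2) and the standard library are available. Lean on these libraries where they do the work, as an engineer would, in place of code of your own. Each camera call takes 0.05 s, during which the arm holds its last target. There are 200 camera calls.

## Working session

There is one attempt and no reset: what is moved stays moved. The work goes in short steps, Python scripts to look and compute and a tool call to move; the robot and the scene stay as the last step left them, time stands still between calls to the robot, and variables do not carry over. Pictures are saved under pics/ and viewed, at most 14 in all, crops included, and the job is handed in when it is done.

Besides the shell and the picture viewer there is one more tool, called after "Emit:" as a command line: name --argument value ..., lists and objects as JSON in quotes. drive_tool: Moves the arm, as the interface text tells. Its arguments: {"type":"object","properties":{"plan":{"type":"array","items":{"type":"object","properties":{"x":{"type":"number"},"y":{"type":"number"},"z":{"type":"number"},"ax":{"type":"number"},"ay":{"type":"number"},"az":{"type":"number"},"hand":{"type":"number"}}}},"grip_force":{"type":"number"}},"required":["plan"]}

```bash
mkdir -p pics; ls; python3 - <<'E'
from rig import monitor, imaging, r
import cv2
for n in ("scene","side"):
    cv2.imwrite(f"pics/{n}0.png",imaging.grab_frame(n)[:,:,::-1])
    i=imaging.camera_info(n);print(n,i)
print(monitor.sense())
E
```

```text
pics
scene {'mtx': array([[501.85968435,   0.        , 320.56764638],
       [  0.        , 501.85968435, 237.01504265],
       [  0.        ,   0.        ,   1.        ]]), 'R': array([[ 0.67636678,  0.73644995,  0.01301703],
       [ 0.59266404, -0.5336481 , -0.60329847],
       [-0.43735261,  0.41576577, -0.79740925]]), 't': array([-383.68568647, -242.70147695, 1468.04257747])}
side {'mtx': array([[620.8669541 ,   0.        , 314.53390558],
       [  0.        , 620.8669541 , 244.86699036],
       [  0.        ,   0.        ,   1.        ]]), 'R': array([[-0.87761424, -0.47902048,  0.01823798],
       [-0.33370133,  0.58317601, -0.74064105],
       [ 0.34414628, -0.65608317, -0.67165334]]), 't': array([ 502.66446301,  251.24747555, 1398.70351169])}
{'clock': 0.1, 'qpos': array([-1.32439600e+00,  3.53593894e-01,  1.63406137e+00,  2.53367411e-06,
        1.15521587e+00, -2.41408093e-03]), 'qvel': array([-0.00104154, -0.00163387, -0.00145209, -0.00092603, -0.00153943,
        0.00015315]), 'joint_efforts': array([-5.46566716e-04, -6.06356478e+01, -3.42819965e+01,  1.35891571e-05,
        4.13124319e-03, -5.76575886e-06]), 'eef_pos': array([ 153.79559799, -605.33347211,  230.62670275]), 'tcp_rot': array([-3.14031418e+00, -5.40305396e-06,  2.48813384e-01]), 'contact_force': array([0.76799083, 0.07206059, 0.5600367 ]), 'wrist_torque': array([ 0.01868861, -0.01322696,  0.03739006]), 'grasp_force': 0.0, 'opening': 0.9989150368887068}
```

View pics/scene0.png

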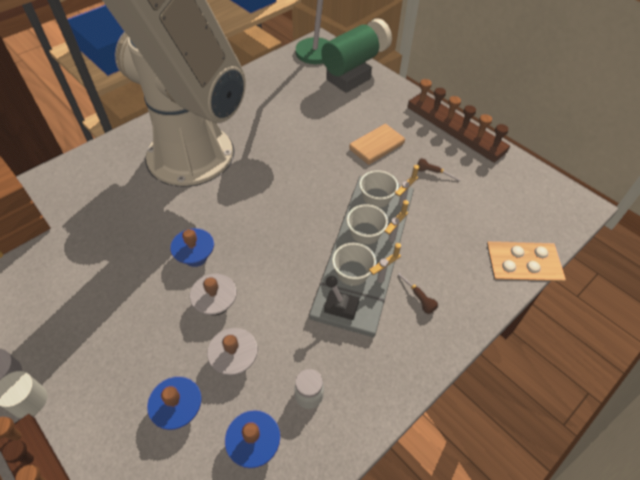

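View pics/side0.png

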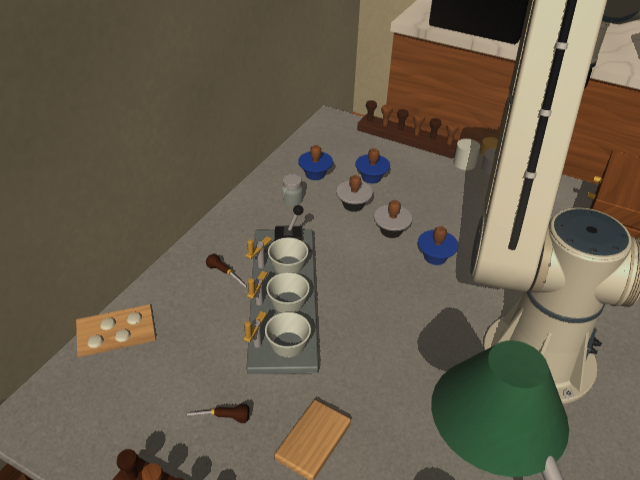

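Two grey-flanged pots are visible: scene (213,293) and (233,350), side (393,217) and (354,192). There are also three blue look-alikes at scene (193,247), (174,403) and (252,438). The cups are at scene (355,262), (367,222) and (379,185), with cup a next to the switch. I'll triangulate these.

```bash
cat > h.py <<'E'
import numpy as np, cv2
from rig import monitor, imaging, r
def ray(i,p):
    d=i["R"].T@np.linalg.inv(i["mtx"])@np.array([p[0],p[1],1.]); c=-i["R"].T@i["t"]; return c,d
def plane(i,p,z):
    c,d=ray(i,p); return c+d*(z-c[2])/d[2]
def tri(obs):
    A=np.zeros((3,3));b=np.zeros(3)
    for i,p in obs:
        c,d=ray(i,p); d=d/np.linalg.norm(d); P=np.eye(3)-np.outer(d,d); A+=P;b+=P@c
    return np.linalg.solve(A,b)
def proj(i,X):
    q=i["mtx"]@(i["R"]@np.array(X,float)+i["t"]); return q[:2]/q[2]
def circ(P):
    A=np.c_[2*P[:,:2],np.ones(len(P))]; s=np.linalg.lstsq(A,(P[:,:2]**2).sum(1),rcond=None)[0]
    return s[:2],np.sqrt(s[2]+s[0]**2+s[1]**2)
def tool(dp):  # world shift (mm) -> tool axes in units
    from scipy.spatial.transform import Rotation as Ro
    return Ro.from_euler("xyz",monitor.sense()["tcp_rot"]).inv().apply(dp)/50
E
python3 - <<'E'
from h import *
S=imaging.camera_info("scene");D=imaging.camera_info("side")
pts={"pot1 knob":((211,286),(394,207)),"pot2 knob":((231,342),(354,183)),
"cupa":((355,261),(288,251)),"cupb":((367,221),(288,288)),"cupc":((379,184.5),(288,329)),"ball":((331,282),(298,210)),
"taba":((397,250),(250,249)),"tabb":((405,209),(251,286)),"tabc":((415,174),(248,322))}
for k,(a,b) in pts.items():
    X=tri([(S,a),(D,b)]); print(k,X.round(),(proj(S,X)-a).round(1))
for n,i in(("scene",S),("side",D)):
    im=cv2.imread(f"pics/{n}0.png"); hsv=cv2.cvtColor(im,cv2.COLOR_BGR2HSV)
    for box in ([(185,270,240,315),(205,328,260,372)] if n=="scene" else [(370,195,415,240),(332,172,376,212)]):
        x0,y0,x1,y1=box; print(n,box,hsv[(y0+y1)//2,x0:x1:5].tolist())
S0=cv2.imread("pics/scene0.png")[140:340,290:450];D0=cv2.imread("pics/side0.png")[190:390,225:345]
cv2.imwrite("pics/c1.png",np.hstack([cv2.resize(S0,None,fx=2.7,fy=2.7,interpolation=2),cv2.resize(D0,None,fx=2.7,fy=2.7,interpolation=2)]))
E
```

```text
pot1 knob [ 463. -234.   82.] [-0.7 -0.3]
pot2 knob [ 601. -280.   81.] [0.2 0.1]
cupa [625.  50.  77.] [-1.1 -0.3]
cupb [561. 157.  75.] [-0.7 -0.1]
cupc [497. 265.  78.] [-0.8 -0.2]
ball [652. -51. 125.] [-0.3 -0.1]
taba [685. 122. 114.] [-0.5 -0.1]
tabb [616. 225. 115.] [-0.7 -0.1]
tabc [560. 323. 124.] [-0.9 -0.1]
scene (185, 270, 240, 315) [[14, 40, 160], [11, 36, 172], [10, 33, 180], [10, 34, 181], [11, 42, 152], [11, 110, 90], [11, 95, 86], [11, 33, 185], [11, 33, 186], [11, 33, 184], [11, 34, 185]]
scene (205, 328, 260, 372) [[14, 40, 160], [10, 33, 184], [11, 33, 183], [11, 33, 183], [10, 73, 102], [11, 112, 91], [11, 82, 93], [10, 34, 186], [11, 33, 185], [10, 34, 185], [11, 34, 188]]
side (370, 195, 415, 240) [[19, 43, 113], [13, 34, 134], [13, 35, 138], [13, 34, 136], [14, 78, 114], [11, 147, 85], [14, 36, 134], [14, 33, 132], [13, 34, 134]]
side (332, 172, 376, 212) [[17, 45, 119], [13, 36, 136], [13, 34, 135], [15, 34, 134], [11, 56, 122], [14, 46, 122], [14, 32, 134], [13, 36, 134], [13, 36, 113]]
```

View pics/c1.png

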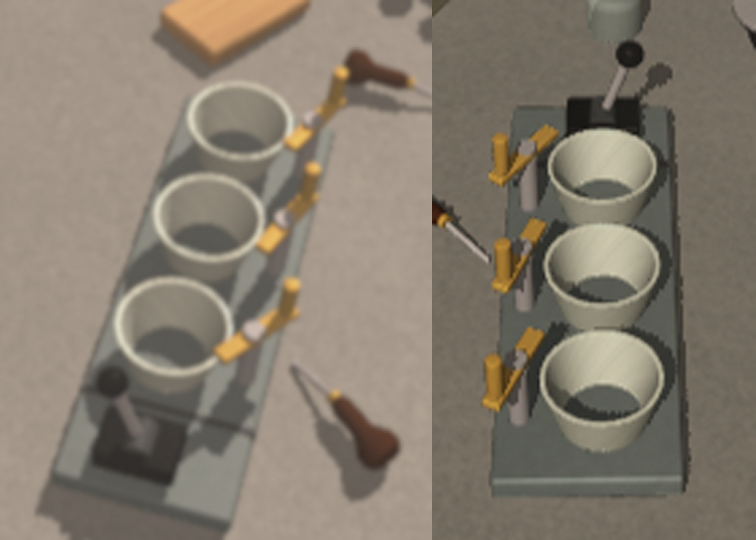

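The crop shows all three turnbuttons part-open, at roughly 1 rad. Shaker yaw is about 31°, with cup a at (625,50), b at (561,157) and c at (497,265). I'll use cups a and b. First I'll move over the shaker and turn the tool to yaw 90°.

Emit:
drive_tool --plan '[{"z": -0.8,"az": -1.4,"x": 0.3},{"z": -1.6,"az": -2.8,"x": 0.9,"y": -0.4},{"z": -2.4,"az": -4.2,"x": 1.4,"y": -1},{"z": -3,"az": -5.6,"x": 2,"y": -1.6},{"z": -3,"az": -7,"x": 2.7,"y": -2.3},{"z": -3,"az": -8.4,"x": 3.4,"y": -3},{"z": -3,"az": -9.8,"x": 4.1,"y": -3.7},{"z": -3,"az": -11.2,"x": 4.8,"y": -4.4}]'

```text
invalid input
```

```bash
cat > st.py <<'E'
import sys
from h import *
s=monitor.sense(); print(s["clock"],s["eef_pos"].round(1),np.degrees(s["tcp_rot"]).round(2),s["contact_force"].round(1),round(s["opening"]*85.4,1),s["grasp_force"])
if len(sys.argv)>1: print((tool(np.array(eval(sys.argv[1]))-s["eef_pos"])).round(3), "az",round(-(90-np.degrees(s["tcp_rot"][2]))/6,2))
E
python3 st.py [600,100,380]
```

```text
0.1 [ 153.8 -605.3  230.6] [-179.93   -0.     14.26] [0.8 0.1 0.6] 85.3 0.0
[ 12.123 -11.478  -2.973] az -12.62
```

Emit:
drive_tool --plan '[{"x": 0.3,"y": 0,"z": -0.8,"ax": 0,"ay": 0,"az": -1.4,"hand": 30},{"x": 0.9,"y": -0.4,"z": -1.6,"ax": 0,"ay": 0,"az": -2.8,"hand": 30},{"x": 1.4,"y": -1,"z": -2.4,"ax": 0,"ay": 0,"az": -4.2,"hand": 30},{"x": 2,"y": -1.6,"z": -3,"ax": 0,"ay": 0,"az": -5.6,"hand": 30},{"x": 2.7,"y": -2.3,"z": -3,"ax": 0,"ay": 0,"az": -7,"hand": 30},{"x": 3.4,"y": -3,"z": -3,"ax": 0,"ay": 0,"az": -8.4,"hand": 30},{"x": 4.1,"y": -3.7,"z": -3,"ax": 0,"ay": 0,"az": -9.8,"hand": 30},{"x": 4.8,"y": -4.4,"z": -3,"ax": 0,"ay": 0,"az": -11.2,"hand": 30}]'

```text
clock: 0.9
eef_pos: [328.9, -338.0, 381.2]
tcp_rot: [3.141, 0.0, 1.427]
contact_force: [1.3, 0.7, 0.4]
opening: 0.35
grasp_force: 0.0
```

```bash
python3 st.py [600,100,380]
```

```text
0.9 [ 328.9 -338.   381.2] [179.99   0.    81.77] [1.3 0.7 0.4] 29.9 0.0
[9.446 4.112 0.025] az -1.37
```

Emit:
drive_tool --plan '[{"x": 0.9,"y": 0.4,"z": 0,"ax": 0,"ay": 0,"az": -1.4,"hand": 30},{"x": 1.8,"y": 0.8,"z": 0,"ax": 0,"ay": 0,"az": -1.4,"hand": 30},{"x": 2.7,"y": 1.2,"z": 0,"ax": 0,"ay": 0,"az": -1.4,"hand": 30},{"x": 3.6,"y": 1.6,"z": 0,"ax": 0,"ay": 0,"az": -1.4,"hand": 30},{"x": 4.5,"y": 2,"z": 0,"ax": 0,"ay": 0,"az": -1.4,"hand": 30},{"x": 5.4,"y": 2.4,"z": 0,"ax": 0,"ay": 0,"az": -1.4,"hand": 30},{"x": 6.3,"y": 2.8,"z": 0,"ax": 0,"ay": 0,"az": -1.4,"hand": 30},{"x": 7.2,"y": 3.2,"z": 0,"ax": 0,"ay": 0,"az": -1.4,"hand": 30}]'

```text
clock: 1.7
eef_pos: [540.8, -5.6, 381.1]
tcp_rot: [-3.141, 0.0, 1.569]
contact_force: [0.6, -0.7, -0.1]
opening: 0.35
grasp_force: 0.0
```

```bash
python3 st.py [600,100,380]; python3 - <<'E'
from h import *
i=imaging.camera_info("wrist");f=imaging.grab_frame("wrist")
cv2.imwrite("pics/w1.png",f[:,:,::-1]); print(i)
np.save("w1.npy",i,allow_pickle=True)
E
```

```text
1.7 [540.8  -5.6 381.1] [-1.7999e+02  1.0000e-02  8.9870e+01] [ 0.6 -0.7 -0.1] 29.9 0.0
[2.115 1.18  0.021] az -0.02
{'mtx': array([[380.36674951,   0.        , 315.01780584],
       [  0.        , 380.36674951, 236.78138354],
       [  0.        ,   0.        ,   1.        ]]), 'R': array([[ 9.99998770e-01, -1.38986009e-03,  7.26481022e-04],
       [-1.55124103e-03, -9.44697436e-01,  3.27939550e-01],
       [ 2.30514667e-04, -3.27940273e-01, -9.44698430e-01]]), 't': array([-541.27506915,  -95.08063641,  519.40195925])}
```

View pics/w1.png

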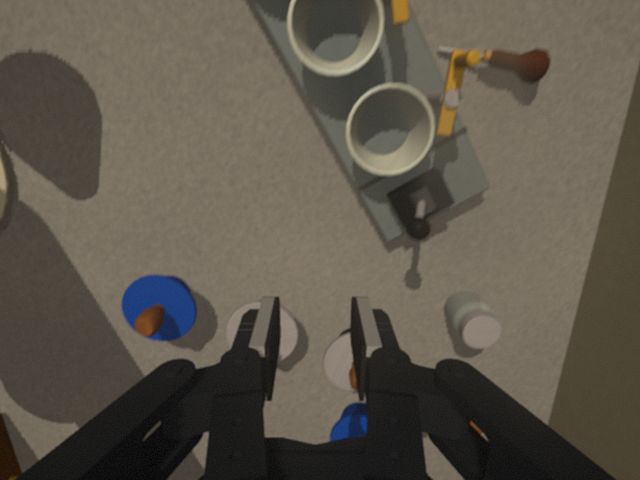

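The wrist view shows cup a at (391,129), tab a at (474,57) and the switch ball at (419,229). I'll move forward to get both cups and tabs in one picture.

Emit:
drive_tool --plan '[{"x": 0.8,"y": 0.5,"z": 0,"ax": 0,"ay": 0,"az": 0,"hand": 26},{"x": 1.6,"y": 1,"z": 0,"ax": 0,"ay": 0,"az": 0,"hand": 26},{"x": 2.3,"y": 1.5,"z": 0,"ax": 0,"ay": 0,"az": 0,"hand": 26},{"x": 2.3,"y": 1.5,"z": 0,"ax": 0,"ay": 0,"az": 0,"hand": 26},{"x": 2.3,"y": 1.5,"z": 0,"ax": 0,"ay": 0,"az": 0,"hand": 26}]'

```text
clock: 2.25
eef_pos: [615.4, 107.7, 380.3]
tcp_rot: [-3.14, 0.001, 1.57]
contact_force: [-0.1, 0.1, 0.3]
opening: 0.302
grasp_force: 0.0
```

```bash
python3 st.py; python3 - <<'E'
from h import *
i=imaging.camera_info("wrist");f=imaging.grab_frame("wrist")
cv2.imwrite("pics/w2.png",f[:,:,::-1]); 
np.save("w2.npy",i,allow_pickle=True)
h=cv2.cvtColor(f,cv2.COLOR_RGB2HSV)
m=cv2.inRange(h,(10,120,100),(28,255,255))
n,l,s,c=cv2.connectedComponentsWithStats(m)
for k in range(1,n):
    if s[k,4]>40: print("brass",s[k],c[k].round(1))
E
```

```text
2.25 [615.4 107.7 380.3] [-1.799e+02  3.000e-02  8.995e+01] [-0.1  0.1  0.3] 25.8 0.0
brass [248   0  20  32 495] [258.1  14.8]
brass [306  58  19  43 536] [315.   77.9]
brass [314 113  18  30 395] [322.9 128. ]
brass [413 149   8   9  54] [416.6 153.1]
brass [368 164  24  37 538] [378.7 181.1]
brass [364 210  16  27 311] [370.9 224.2]
brass [ 93 386  17  21 242] [101.3 396.8]
brass [300 434  12   9  51] [304.8 439. ]
```

View pics/w2.png

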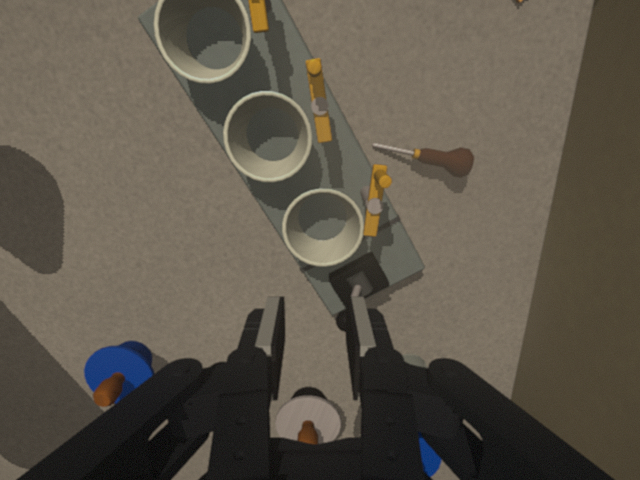

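Here cup a is at (323,227) and cup b at (268,137). Tab a's top is at (384,182) and tab b's at (314,66). The tab-a fingers look clear of the graver, which lies on the bench.

```bash
python3 - <<'E'
from h import *
i=np.load("w2.npy",allow_pickle=True).item()
im=cv2.imread("pics/w2.png");h=cv2.cvtColor(im,cv2.COLOR_BGR2HSV)
for p in [(323,190),(325,264),(268,94),(270,180)]: print(h[p[1]-2:p[1]+3,p[0]].tolist())
for n,p,z in [("a",(323.5,227.5),80),("b",(268,137),80),("tabA",(384,182),139),("tabB",(314,66),139),("endA",(371,235),99),("endB",(324,140),99)]: print(n,plane(i,p,z).round(1))
# rim sides: horizontal widths
for n,ps in (("a",[(283,227),(364,227),(323,189),(323,266)]),("b",[(224,137),(312,137),(268,92),(268,182)])):
    P=np.array([plane(i,p,80) for p in ps]);print(n,P[:,:2].round(1).tolist(),circ(P))
E
```

```text
[[30, 28, 129], [30, 38, 168], [25, 45, 174], [25, 51, 155], [23, 57, 111]]
[[25, 49, 172], [24, 47, 186], [23, 46, 182], [24, 49, 160], [24, 46, 112]]
[[34, 31, 192], [26, 43, 176], [23, 51, 155], [23, 51, 109], [25, 39, 72]]
[[30, 36, 184], [27, 41, 191], [25, 50, 174], [23, 53, 135], [18, 35, 87]]
a [625.6  51.7  80. ]
b [562.4 158.7  80. ]
tabA [685.3 119.1 139. ]
tabB [614.4 226.7 139. ]
endA [681.   48.6  99. ]
endB [625. 157.  99.]
a [[576.3, 52.4], [674.9, 52.4], [624.7, 99.3], [625.4, 0.7]] (array([625.63576808,  50.03065863]), np.float64(49.33205731200246))
b [[512.8, 158.7], [611.9, 158.7], [564.3, 206.1], [560.3, 107.6]] (array([562.37185458, 156.84695978]), np.float64(49.425094828533986))
```

Emit:
drive_tool --plan '[{"x": 0.23,"y": 0.7,"z": 0,"ax": 0,"ay": 0,"az": 0,"hand": 28},{"x": 0.23,"y": 1.4,"z": 0.6,"ax": 0,"ay": 0,"az": 0,"hand": 28},{"x": 0.23,"y": 1.4,"z": 1.5,"ax": 0,"ay": 0,"az": 0,"hand": 28},{"x": 0.23,"y": 1.4,"z": 2.4,"ax": 0,"ay": 0,"az": 0,"hand": 28},{"x": 0.23,"y": 1.4,"z": 3.3,"ax": 0,"ay": 0,"az": 0,"hand": 28},{"x": 0.23,"y": 1.4,"z": 4.2,"ax": 0,"ay": 0,"az": 0,"hand": 28},{"x": 0.23,"y": 1.4,"z": 4.5,"ax": 0,"ay": 0,"az": 0,"hand": 28},{"x": 0.23,"y": 1.4,"z": 4.5,"ax": 0,"ay": 0,"az": 0,"hand": 28}]'

```text
clock: 3.1
eef_pos: [683.9, 117.2, 154.6]
tcp_rot: [-3.137, 0.001, 1.567]
contact_force: [-0.1, 0.2, 0.2]
opening: 0.326
grasp_force: 0.0
```

```bash
python3 st.py [685.3,119.1,103]; python3 - <<'E'
from h import *
f=imaging.grab_frame("wrist")
cv2.imwrite("pics/w3.png",f[:,:,::-1])
E
```

```text
3.1 [683.9 117.2 154.6] [-1.7977e+02  5.0000e-02  8.9790e+01] [-0.1  0.2  0.2] 27.8 0.0
[0.04  0.031 1.031] az -0.03
```

View pics/w3.png

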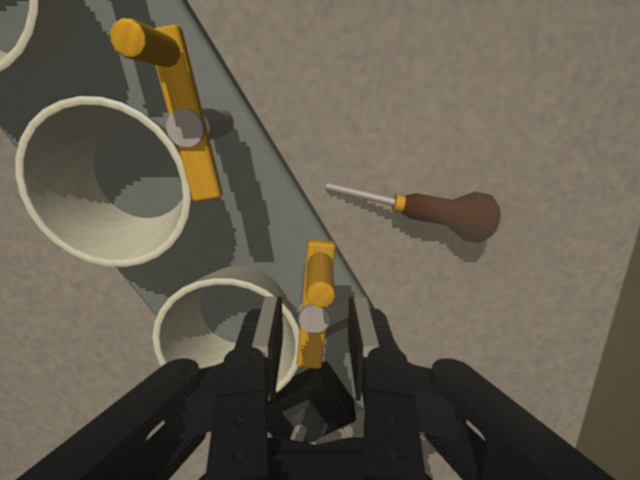

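The wrist view shows tab a at (320,285), between the open fingers. I'll go down and swing it open.

Emit:
drive_tool --plan '[{"x": 0.03,"y": 0.03,"z": 0.5,"ax": 0,"ay": 0,"az": 0,"hand": 28},{"x": 0.03,"y": 0.03,"z": 1,"ax": 0,"ay": 0,"az": 0,"hand": 28},{"x": 0.03,"y": 0.03,"z": 1,"ax": 0,"ay": 0,"az": 0,"hand": 28},{"x": 0.03,"y": -0.16,"z": 1,"ax": 0,"ay": 0,"az": -1,"hand": 28},{"x": -0.03,"y": -0.32,"z": 1,"ax": 0,"ay": 0,"az": -2,"hand": 28},{"x": -0.14,"y": -0.47,"z": 1,"ax": 0,"ay": 0,"az": -3,"hand": 28},{"x": -0.25,"y": -0.58,"z": 1,"ax": 0,"ay": 0,"az": -4,"hand": 28},{"x": -0.33,"y": -0.64,"z": 1,"ax": 0,"ay": 0,"az": -5,"hand": 28}]'

```text
clock: 3.95
eef_pos: [655.6, 102.4, 110.4]
tcp_rot: [3.136, 0.002, 2.096]
contact_force: [1.3, 1.6, 0.6]
opening: 0.327
grasp_force: 1.0
```

```bash
python3 st.py [653,101.6,103]; python3 - <<'E'
from h import *
f=imaging.grab_frame("wrist")
cv2.imwrite("pics/w4.png",f[:,:,::-1])
E
```

```text
3.95 [655.6 102.4 110.4] [1.7969e+02 9.0000e-02 1.2010e+02] [1.3 1.6 0.6] 28.0 0.993184894323349
[ 0.012 -0.054  0.147] az 5.02
```

View pics/w4.png

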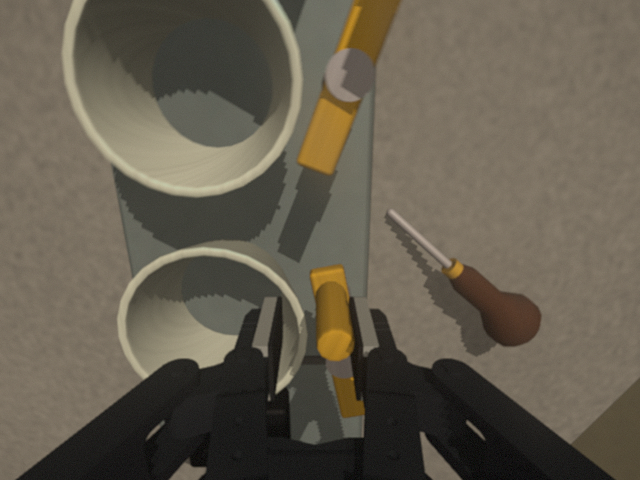

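Turnbutton a is now near its open stop, at about 1.8 rad. I'll nudge it further, lift, and go over tab b.

Emit:
drive_tool --plan '[{"x": -0.05,"y": -0.12,"z": 0,"ax": 0,"ay": 0,"az": 0,"hand": 28},{"x": -0.05,"y": -0.12,"z": 0,"ax": 0,"ay": 0,"az": 0,"hand": 28},{"x": 0,"y": -0.02,"z": -0.8,"ax": 0,"ay": 0,"az": 0,"hand": 28},{"x": 0.3,"y": 0,"z": -1.5,"ax": 0,"ay": 0,"az": 0,"hand": 28},{"x": 1.2,"y": 0.3,"z": -1.5,"ax": 0,"ay": 0,"az": 0,"hand": 28},{"x": 2.1,"y": 0.5,"z": -1.5,"ax": 0,"ay": 0,"az": 0,"hand": 28},{"x": 2.55,"y": 0.58,"z": -1.5,"ax": 0,"ay": 0,"az": 0,"hand": 28},{"x": 2.55,"y": 0.58,"z": -1.5,"ax": 0,"ay": 0,"az": 0,"hand": 28}]'

```text
clock: 4.8
eef_pos: [614.6, 229.9, 183.0]
tcp_rot: [3.14, -0.0, 2.092]
contact_force: [0.4, -0.3, 0.2]
opening: 0.331
grasp_force: 0.0
```

```bash
python3 st.py [614.4,226.7,105]; python3 - <<'E'
from h import *
f=imaging.grab_frame("scene")
i=imaging.camera_info("scene")
w=imaging.grab_frame("wrist")
cv2.imwrite("pics/w5.png",np.hstack([cv2.resize(w,(400,300)),cv2.resize(f[130:330,280:460],(360,400))[:300]])[:,:,::-1])
E
```

```text
4.8 [614.6 229.9 183. ] [ 1.7990e+02 -1.0000e-02  1.1985e+02] [ 0.4 -0.3  0.2] 28.3 0.0
[-0.053 -0.038  1.56 ] az 4.98
```

View pics/w5.png

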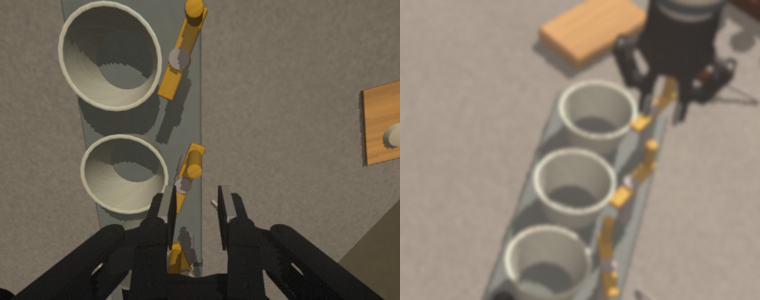

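Turnbutton a is open and tab b is between the fingers. Next I'll go down and swing b open.

Emit:
drive_tool --plan '[{"x": -0.05,"y": -0.04,"z": 0.8,"ax": 0,"ay": 0,"az": 0,"hand": 28},{"x": -0.05,"y": -0.04,"z": 1.5,"ax": 0,"ay": 0,"az": 0,"hand": 28},{"x": -0.05,"y": -0.04,"z": 1.5,"ax": 0,"ay": 0,"az": 0,"hand": 28},{"x": -0.01,"y": -0.22,"z": 1.5,"ax": 0,"ay": 0,"az": 0,"hand": 28},{"x": -0.02,"y": -0.4,"z": 1.5,"ax": 0,"ay": 0,"az": 0,"hand": 28},{"x": -0.07,"y": -0.55,"z": 1.5,"ax": 0,"ay": 0,"az": 0,"hand": 28},{"x": -0.12,"y": -0.65,"z": 1.5,"ax": 0,"ay": 0,"az": 0,"hand": 28},{"x": -0.16,"y": -0.73,"z": 1.5,"ax": 0,"ay": 0,"az": 0,"hand": 28}]'

```text
clock: 5.7
eef_pos: [589.9, 204.1, 108.2]
tcp_rot: [3.133, -0.001, 2.091]
contact_force: [12.5, 22.2, -6.6]
opening: 0.328
grasp_force: 11.2
```

Emit:
drive_tool --plan '[{"x": 0,"y": 0,"z": 0,"ax": 0,"ay": 0,"az": 0,"hand": 28},{"x": 0.02,"y": 0.08,"z": 0,"ax": 0,"ay": 0,"az": 0,"hand": 28},{"x": 0.02,"y": 0.08,"z": -0.8,"ax": 0,"ay": 0,"az": 0,"hand": 28},{"x": 0.02,"y": 0.08,"z": -1.6,"ax": 0,"ay": 0,"az": 0,"hand": 28},{"x": 0.02,"y": 0.08,"z": -2.4,"ax": 0,"ay": 0,"az": 0,"hand": 40},{"x": -0.8,"y": 0.08,"z": -2.8,"ax": 0,"ay": 0,"az": 0,"hand": 50},{"x": -1.7,"y": 0.08,"z": -2.8,"ax": 0,"ay": 0,"az": 0,"hand": 50},{"x": -2.6,"y": 0.08,"z": -2.8,"ax": 0,"ay": 0,"az": 0,"hand": 50}]'

```text
clock: 6.5
eef_pos: [656.1, 89.6, 248.1]
tcp_rot: [3.14, 0.001, 2.093]
contact_force: [0.7, 0.6, -1.0]
opening: 0.586
grasp_force: 0.0
```

```bash
python3 st.py [601,-280,240]; python3 - <<'E'
from h import *
F={}
for n in("scene","side"):
    F[n]=imaging.grab_frame(n); cv2.imwrite(f"pics/{n}1.png",F[n][:,:,::-1])
w=imaging.grab_frame("wrist")
cv2.imwrite("pics/w6.png",np.hstack([cv2.resize(F["scene"],(480,360))[100:,:], w[::2,::2][:240].repeat(1,0) if 0 else cv2.resize(w,(320,260))])[:,:,::-1])
# flange centres: not blue, knob by wood colour near previous places
for n,boxes in(("scene",[(170,255,260,325),(190,315,280,390)]),("side",[(365,180,420,245),(325,155,380,215)])):
    h=cv2.cvtColor(F[n],cv2.COLOR_RGB2HSV)
    m=cv2.inRange(h,(0,125,40),(14,255,200))
    for x0,y0,x1,y1 in boxes:
        k,l,s,c=cv2.connectedComponentsWithStats(m[y0:y1,x0:x1])
        print(n,[(s[j].tolist(),(c[j]+[x0,y0]).round(1).tolist()) for j in range(1,k) if s[j,4]>30])
E
```

```text
6.5 [656.1  89.6 248.1] [1.7993e+02 7.0000e-02 1.1991e+02] [ 0.7  0.6 -1. ] 50.0 0.0
[-5.857 -4.642  0.164] az 4.99
scene [([35, 24, 11, 8, 76], [209.9, 282.5])]
scene [([34, 21, 12, 10, 100], [229.5, 340.6])]
side [([24, 21, 11, 17, 154], [393.8, 208.4])]
side [([44, 0, 10, 10, 72], [373.1, 158.7]), ([25, 20, 11, 17, 142], [354.7, 182.8])]
```

View pics/w6.png

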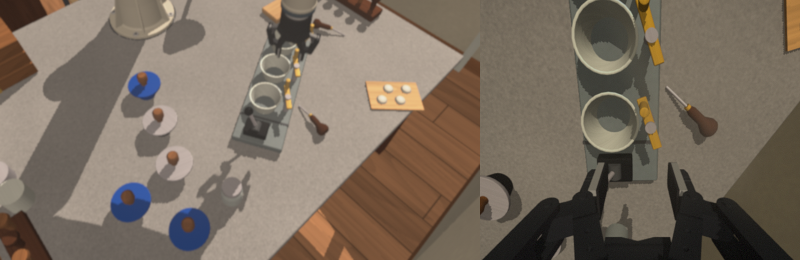

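Both turnbuttons are open and the pots haven't moved. There are five candidates in the 480-wide scene: grey (160,121) and (173,163), blue (144,84), (130,200) and (189,229). Only the grey-flanged ones fit, since the blue ones are the look-alikes. I'll go above pot 2, the grey one at (173,163), for a close look.

Emit:
drive_tool --plan '[{"x": -0.7,"y": -0.5,"z": -0.4,"ax": 0,"ay": 0,"az": 0.6,"hand": 50},{"x": -1.4,"y": -1.05,"z": -0.8,"ax": 0,"ay": 0,"az": 1.2,"hand": 50},{"x": -2.1,"y": -1.6,"z": -1.2,"ax": 0,"ay": 0,"az": 1.9,"hand": 50},{"x": -2.9,"y": -2.2,"z": -1.5,"ax": 0,"ay": 0,"az": 2.5,"hand": 50},{"x": -3.7,"y": -2.8,"z": -1.5,"ax": 0,"ay": 0,"az": 3.2,"hand": 50},{"x": -4.5,"y": -3.4,"z": -1.5,"ax": 0,"ay": 0,"az": 3.8,"hand": 50},{"x": -5.3,"y": -4.1,"z": -1.5,"ax": 0,"ay": 0,"az": 4.4,"hand": 50},{"x": -6.1,"y": -4.7,"z": -1.5,"ax": 0,"ay": 0,"az": 5,"hand": 50}]'

```text
clock: 7.45
eef_pos: [603.1, -285.6, 321.5]
tcp_rot: [-3.141, -0.0, 1.567]
contact_force: [0.2, -0.2, 0.3]
opening: 0.586
grasp_force: 0.0
```

Emit:
drive_tool --plan '[{"x": -0.7,"y": 0,"z": 0,"ax": 0,"ay": 0,"az": 0,"hand": 50},{"x": -0.7,"y": 0,"z": 0,"ax": 0,"ay": 0,"az": 0,"hand": 50},{"x": -0.7,"y": 0,"z": 0,"ax": 0,"ay": 0,"az": 0,"hand": 50}]'

```text
clock: 7.75
eef_pos: [603.7, -319.5, 320.9]
tcp_rot: [-3.141, -0.001, 1.567]
contact_force: [-0.1, -0.2, 0.3]
opening: 0.585
grasp_force: 0.0
```

```bash
python3 st.py [601,-280,240]; python3 - <<'E'
from h import *
i=imaging.camera_info("wrist");w=imaging.grab_frame("wrist");np.save("w7.npy",i,allow_pickle=True)
cv2.imwrite("pics/w7.png",w[:,:,::-1])
for X in ([601,-280,84],[463,-234,84],[601,-280,53]): print(proj(i,X))
E
```

```text
7.75 [ 603.7 -319.5  320.9] [-1.7994e+02 -6.0000e-02  8.9810e+01] [-0.1 -0.2  0.3] 50.0 0.0
[ 0.788 -0.055  1.62 ] az -0.03
[311.94859143 154.66533734]
[164.85794086 105.3247995 ]
[312.177045   151.06167372]
```

View pics/w7.png

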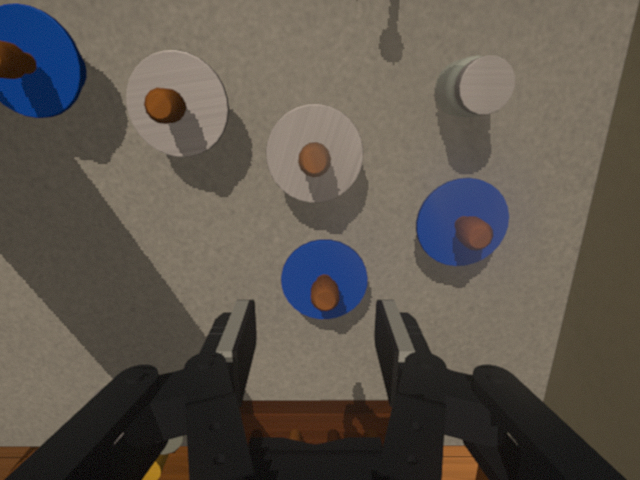

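The crop confirms it: grey-flanged pots at (315,152) and (177,103), and blue look-alikes at (325,278), (463,221) and (38,60). I'll grasp the grey one at (315,152), about (602,-281) mm.

Emit:
drive_tool --plan '[{"x": 0.77,"y": -0.02,"z": 0.3,"ax": 0,"ay": 0,"az": 0,"hand": 56},{"x": 0.77,"y": -0.02,"z": 1.2,"ax": 0,"ay": 0,"az": 0,"hand": 56},{"x": 0.77,"y": -0.02,"z": 2.1,"ax": 0,"ay": 0,"az": 0,"hand": 56},{"x": 0.77,"y": -0.02,"z": 3,"ax": 0,"ay": 0,"az": 0,"hand": 56},{"x": 0.77,"y": -0.02,"z": 3.9,"ax": 0,"ay": 0,"az": 0,"hand": 56},{"x": 0.77,"y": -0.02,"z": 4.6,"ax": 0,"ay": 0,"az": 0,"hand": 56},{"x": 0.77,"y": -0.02,"z": 5.15,"ax": 0,"ay": 0,"az": 0,"hand": 56},{"x": 0.77,"y": -0.02,"z": 5.15,"ax": 0,"ay": 0,"az": 0,"hand": 56}]'

```text
clock: 8.6
eef_pos: [600.9, -278.2, 60.0]
tcp_rot: [-3.135, -0.003, 1.57]
contact_force: [0.2, 0.3, 0.2]
opening: 0.657
grasp_force: 0.0
```

Emit:
drive_tool --grip_force 50 --plan '[{"x": 0,"y": 0,"z": 0,"ax": 0,"ay": 0,"az": 0,"hand": 20},{"x": 0,"y": 0,"z": 0,"ax": 0,"ay": 0,"az": 0,"hand": 20},{"x": 0,"y": 0,"z": 0,"ax": 0,"ay": 0,"az": 0,"hand": 20},{"x": 0,"y": 0,"z": 0,"ax": 0,"ay": 0,"az": 0,"hand": 20},{"x": 0,"y": 0,"z": 0,"ax": 0,"ay": 0,"az": 0,"hand": 20}]'

```text
clock: 9.1
eef_pos: [604.4, -281.9, 65.8]
tcp_rot: [3.139, 0.001, 1.568]
contact_force: [-1.8, 1.4, 7.7]
opening: 0.355
grasp_force: 50.5
```

```bash
python3 st.py [602.5,-281,60]
```

```text
9.1 [ 604.4 -281.9   65.8] [1.7986e+02 5.0000e-02 8.9850e+01] [-1.8  1.4  7.7] 30.3 50.47000179241877
[ 0.018 -0.037  0.116] az -0.03
```

Emit:
drive_tool --plan '[{"x": 0,"y": 0,"z": -0.4,"ax": 0,"ay": 0,"az": 0,"hand": 20},{"x": 0,"y": 0,"z": -1,"ax": 0,"ay": 0,"az": 0,"hand": 20},{"x": 0,"y": 0,"z": -1.8,"ax": 0,"ay": 0,"az": 0,"hand": 20},{"x": 0,"y": 0,"z": -2.6,"ax": 0,"ay": 0,"az": 0,"hand": 20},{"x": 0,"y": 0,"z": -3.4,"ax": 0,"ay": 0,"az": 0,"hand": 20},{"x": 0,"y": 0,"z": -3.8,"ax": 0,"ay": 0,"az": 0,"hand": 20},{"x": 0,"y": 0,"z": -3.8,"ax": 0,"ay": 0,"az": 0,"hand": 20}]'

```text
clock: 9.8
eef_pos: [605.1, -282.5, 258.1]
tcp_rot: [3.135, 0.003, 1.568]
contact_force: [-0.1, -0.3, -3.2]
opening: 0.355
grasp_force: 50.6
```

```bash
python3 st.py [625.5,50.5,250]; python3 - <<'E'
from h import *
f=imaging.grab_frame("side");g=imaging.grab_frame("scene")
i=imaging.camera_info("side");j=imaging.camera_info("scene");p=monitor.sense()["eef_pos"]
a=proj(i,p).astype(int);b=proj(j,p).astype(int)
c=lambda im,q: cv2.resize(im[max(0,q[1]-75):q[1]+75,max(0,q[0]-75):q[0]+75],(380,380))
cv2.imwrite("pics/w8.png",np.hstack([c(f,a),c(g,b)])[:,:,::-1])
E
```

```text
9.8 [ 605.1 -282.5  258.1] [1.7963e+02 1.7000e-01 8.9840e+01] [-0.1 -0.3 -3.2] 30.3 50.63673783384729
[6.661 0.39  0.145] az -0.03
```

View pics/w8.png

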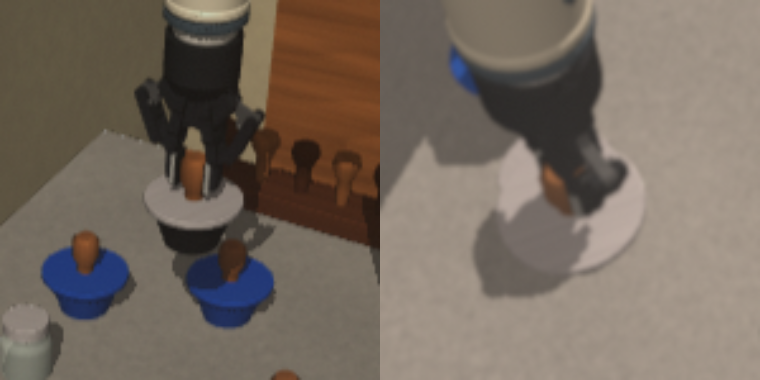

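The pot hangs level in the grip. Moving it to cup a.

Emit:
drive_tool --plan '[{"x": 0.5,"y": 0.03,"z": 0,"ax": 0,"ay": 0,"az": 0,"hand": 20},{"x": 1.4,"y": 0.08,"z": 0,"ax": 0,"ay": 0,"az": 0,"hand": 20},{"x": 2.3,"y": 0.14,"z": 0,"ax": 0,"ay": 0,"az": 0,"hand": 20},{"x": 3.3,"y": 0.2,"z": 0,"ax": 0,"ay": 0,"az": 0,"hand": 20},{"x": 4.3,"y": 0.25,"z": 0,"ax": 0,"ay": 0,"az": 0,"hand": 20},{"x": 5.2,"y": 0.3,"z": 0,"ax": 0,"ay": 0,"az": 0,"hand": 20},{"x": 6,"y": 0.36,"z": 0,"ax": 0,"ay": 0,"az": 0,"hand": 20},{"x": 6.5,"y": 0.4,"z": 0,"ax": 0,"ay": 0,"az": 0,"hand": 20}]'

```text
clock: 10.7
eef_pos: [622.8, 46.3, 251.2]
tcp_rot: [-3.138, -0.001, 1.57]
contact_force: [-0.4, -0.5, -2.8]
opening: 0.358
grasp_force: 50.6
```

Emit:
drive_tool --plan '[{"x": 0.16,"y": 0,"z": 0,"ax": 0,"ay": 0,"az": 0,"hand": 20},{"x": 0.16,"y": 0,"z": 0,"ax": 0,"ay": 0,"az": 0,"hand": 20},{"x": 0.16,"y": 0,"z": 0,"ax": 0,"ay": 0,"az": 0,"hand": 20},{"x": 0.16,"y": 0,"z": 0,"ax": 0,"ay": 0,"az": 0,"hand": 20}]'

```text
clock: 11.1
eef_pos: [623.9, 50.0, 253.2]
tcp_rot: [-3.141, 0.0, 1.567]
contact_force: [-0.3, 0.3, -3.2]
opening: 0.357
grasp_force: 50.6
```

```bash
python3 st.py [625.5,50.5,101]
```

```text
11.1 [623.9  50.  253.2] [-1.7994e+02  3.0000e-02  8.9780e+01] [-0.3  0.3 -3.2] 30.5 50.60881753277499
[0.012 0.035 3.043] az -0.04
```

Emit:
drive_tool --plan '[{"x": 0.01,"y": 0.03,"z": 0.5,"ax": 0,"ay": 0,"az": 0,"hand": 20},{"x": 0.01,"y": 0.03,"z": 1,"ax": 0,"ay": 0,"az": 0,"hand": 20},{"x": 0.01,"y": 0.03,"z": 1.5,"ax": 0,"ay": 0,"az": 0,"hand": 20},{"x": 0.01,"y": 0.03,"z": 2,"ax": 0,"ay": 0,"az": 0,"hand": 20},{"x": 0.01,"y": 0.03,"z": 2.4,"ax": 0,"ay": 0,"az": 0,"hand": 20},{"x": 0.01,"y": 0.03,"z": 2.7,"ax": 0,"ay": 0,"az": 0,"hand": 20},{"x": 0.01,"y": 0.03,"z": 2.95,"ax": 0,"ay": 0,"az": 0,"hand": 20},{"x": 0.01,"y": 0.03,"z": 2.95,"ax": 0,"ay": 0,"az": 0,"hand": 20}]'

```text
clock: 11.9
eef_pos: [624.9, 51.3, 104.8]
tcp_rot: [-3.139, 0.0, 1.568]
contact_force: [-0.9, -0.2, -4.0]
opening: 0.355
grasp_force: 50.6
```

Emit:
drive_tool --plan '[{"x": 0,"y": 0,"z": 0.03,"ax": 0,"ay": 0,"az": 0,"hand": 20},{"x": 0,"y": 0,"z": 0.06,"ax": 0,"ay": 0,"az": 0,"hand": 20},{"x": 0,"y": 0,"z": 0.06,"ax": 0,"ay": 0,"az": 0,"hand": 20}]'

```text
clock: 12.2
eef_pos: [626.2, 51.9, 104.0]
tcp_rot: [3.14, -0.0, 1.568]
contact_force: [1.1, -0.5, -3.6]
opening: 0.356
grasp_force: 50.6
```

Emit:
drive_tool --plan '[{"x": 0,"y": 0,"z": 0.04,"ax": 0,"ay": 0,"az": 0,"hand": 20},{"x": 0,"y": 0,"z": 0.08,"ax": 0,"ay": 0,"az": 0,"hand": 20},{"x": 0,"y": 0,"z": 0.08,"ax": 0,"ay": 0,"az": 0,"hand": 20}]'

```text
clock: 12.5
eef_pos: [626.0, 52.1, 100.9]
tcp_rot: [3.141, -0.0, 1.568]
contact_force: [-6.3, 1.4, 9.2]
opening: 0.354
grasp_force: 51.4
```

Emit:
drive_tool --plan '[{"x": 0,"y": 0,"z": 0,"ax": 0,"ay": 0,"az": 0,"hand": 50},{"x": 0,"y": 0,"z": 0,"ax": 0,"ay": 0,"az": 0,"hand": 50},{"x": 0,"y": 0,"z": 0,"ax": 0,"ay": 0,"az": 0,"hand": 50},{"x": 0,"y": 0,"z": -0.6,"ax": 0,"ay": 0,"az": 0,"hand": 50},{"x": 0,"y": 0,"z": -1.5,"ax": 0,"ay": 0,"az": 0,"hand": 50},{"x": 0,"y": 0,"z": -2.4,"ax": 0,"ay": 0,"az": 0,"hand": 50},{"x": -0.5,"y": 0,"z": -3.3,"ax": 0,"ay": 0,"az": 0,"hand": 50},{"x": -1.3,"y": 0,"z": -4,"ax": 0,"ay": 0,"az": 0,"hand": 50}]'

```text
clock: 13.3
eef_pos: [626.3, -8.9, 299.4]
tcp_rot: [3.139, -0.0, 1.571]
contact_force: [1.3, -0.8, -0.6]
opening: 0.586
grasp_force: 0.0
```

```bash
python3 st.py [463,-290,320]; python3 - <<'E'
from h import *
F={}
for n in("scene","side","wrist"):
    F[n]=imaging.grab_frame(n); cv2.imwrite(f"pics/{n}2.png",F[n][:,:,::-1])
S=imaging.camera_info("scene");D=imaging.camera_info("side")
def wood(n,box):
    x0,y0,x1,y1=box; m=cv2.inRange(cv2.cvtColor(F[n],cv2.COLOR_RGB2HSV),(0,125,40),(14,255,200))[y0:y1,x0:x1]
    k,l,s,c=cv2.connectedComponentsWithStats(m); j=1+s[1:,4].argmax(); return c[j]+[x0,y0]
a=wood("scene",(170,255,260,325));b=wood("side",(365,180,420,245)); print("pot1",a,b,tri([(S,a),(D,b)]))
a=(625.5,50.5,119); p,q=proj(S,a).astype(int),proj(D,a).astype(int)
print(p,q)
a=wood("scene",(p[0]-20,p[1]-20,p[0]+20,p[1]+20));b=wood("side",(q[0]-20,q[1]-20,q[0]+20,q[1]+20)); print("inA",a,b,tri([(S,a),(D,b)]))
c=lambda im,q: cv2.resize(im[q[1]-60:q[1]+60,q[0]-60:q[0]+60],(380,380))
cv2.imwrite("pics/w9.png",np.hstack([c(F["scene"],p),c(F["side"],q)])[:,:,::-1])
E
```

```text
13.3 [626.3  -8.9 299.4] [ 1.7983e+02 -3.0000e-02  9.0010e+01] [ 1.3 -0.8 -0.6] 50.1 0.0
[-5.621 -3.264 -0.425] az 0.0
pot1 [209.90540541 282.41891892] [393.81818182 208.42857143] [ 457.76092591 -229.66704464   83.72105416]
[355 250] [286 238]
inA [355.43939394 247.75757576] [287.05128205 239.26666667] [621.2212786   54.19692423 120.22051605]
```

View pics/w9.png

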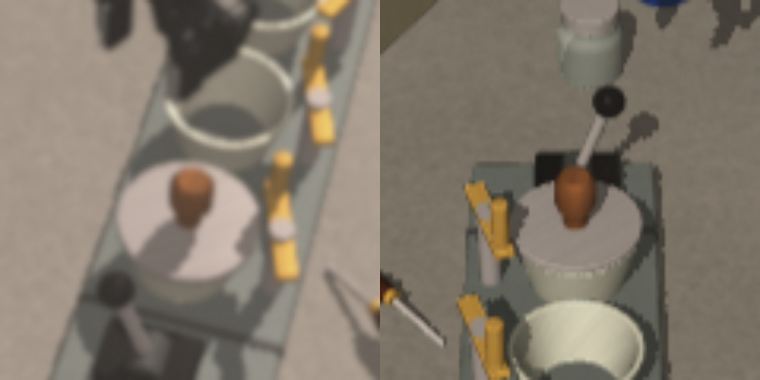

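Pot 2 sits flush in cup a, with its flange on the rim at TCP z 100.9, the predicted height. Pot 1 hasn't moved. I'll fix its position from the earlier wrist frame.

```bash
python3 - <<'E'
from h import *
i=np.load("w7.npy",allow_pickle=True).item()
im=cv2.imread("pics/w7.png")
for p in [(177.5,103.5),(314.5,152)]: print(plane(i,p,53).round(1))
for p in [(127.5,104),(228,104),(267,152),(362,152)]: print(plane(i,p,53).round(1))
E
python3 st.py [461,-300,320]
```

```text
[ 464.5 -232.3   53. ]
[ 603.5 -281.    53. ]
[ 413.6 -232.6   53. ]
[ 515.7 -232.9   53. ]
[ 553.3 -280.9   53. ]
[ 653.6 -281.1   53. ]
13.45 [626.9 -11.5 299. ] [1.7971e+02 2.0000e-02 8.9720e+01] [-0.6  0.4 -1.4] 49.7 0.0
[-5.787 -3.287 -0.435] az -0.05
```

Emit:
drive_tool --plan '[{"x": -0.7,"y": -0.5,"z": 0,"ax": 0,"ay": 0,"az": 0,"hand": 56},{"x": -1.4,"y": -1.05,"z": 0,"ax": 0,"ay": 0,"az": 0,"hand": 56},{"x": -2.1,"y": -1.6,"z": 0,"ax": 0,"ay": 0,"az": 0,"hand": 56},{"x": -2.8,"y": -2.15,"z": 0,"ax": 0,"ay": 0,"az": 0,"hand": 56},{"x": -3.5,"y": -2.7,"z": 0,"ax": 0,"ay": 0,"az": 0,"hand": 56},{"x": -4.1,"y": -3.1,"z": 0,"ax": 0,"ay": 0,"az": 0,"hand": 56},{"x": -4.4,"y": -3.25,"z": 0,"ax": 0,"ay": 0,"az": 0,"hand": 56},{"x": -4.4,"y": -3.25,"z": 0,"ax": 0,"ay": 0,"az": 0,"hand": 56}]'

```text
clock: 14.25
eef_pos: [461.1, -230.1, 294.8]
tcp_rot: [-3.14, -0.001, 1.566]
contact_force: [0.6, 0.2, -0.6]
opening: 0.655
grasp_force: 0.0
```

```bash
python3 st.py [464.5,-232.5,62]; python3 - <<'E'
from h import *
i=imaging.camera_info("wrist");w=imaging.grab_frame("wrist");cv2.imwrite("pics/w10.png",w[:,:,::-1])
m=cv2.inRange(cv2.cvtColor(w,cv2.COLOR_RGB2HSV),(0,125,40),(14,255,220))
k,l,s,c=cv2.connectedComponentsWithStats(m)
for j in range(1,k):
    if s[j,4]>100: print(s[j],c[j],plane(i,c[j],90).round())
print(proj(i,[464.5,-232.5,97]))
E
```

```text
14.25 [ 461.1 -230.1  294.8] [-1.7988e+02 -5.0000e-02  8.9720e+01] [ 0.6  0.2 -0.6] 55.9 0.0
[-0.052  0.077  4.657] az -0.05
[ 140  145   42   35 1109] [160.15058611 161.56086564] [ 322. -192.   90.]
[301 187  29  34 765] [315.21830065 203.86143791] [ 461. -232.   90.]
[ 581  299   48   38 1086] [606.83517495 318.04696133] [ 764. -355.   90.]
[441 353  24  20 106] [454.08490566 362.10377358] [ 611. -409.   90.]
[  0 449  13  29 148] [  4.35810811 462.7027027 ] [  83. -553.   90.]
[446 460  51  20 841] [468.74791914 470.20214031] [ 648. -567.   90.]
[318.68595822 206.19081088]
```

Emit:
drive_tool --plan '[{"x": -0.03,"y": 0.04,"z": 0.8,"ax": 0,"ay": 0,"az": 0,"hand": 56},{"x": -0.03,"y": 0.04,"z": 1.7,"ax": 0,"ay": 0,"az": 0,"hand": 56},{"x": -0.03,"y": 0.04,"z": 2.6,"ax": 0,"ay": 0,"az": 0,"hand": 56},{"x": -0.03,"y": 0.04,"z": 3.5,"ax": 0,"ay": 0,"az": 0,"hand": 56},{"x": -0.03,"y": 0.04,"z": 4.2,"ax": 0,"ay": 0,"az": 0,"hand": 56},{"x": -0.03,"y": 0.04,"z": 4.6,"ax": 0,"ay": 0,"az": 0,"hand": 56},{"x": -0.03,"y": 0.04,"z": 4.6,"ax": 0,"ay": 0,"az": 0,"hand": 56},{"x": -0.03,"y": 0.04,"z": 4.6,"ax": 0,"ay": 0,"az": 0,"hand": 56}]'

```text
clock: 15.1
eef_pos: [464.8, -229.9, 66.0]
tcp_rot: [-3.141, -0.001, 1.569]
contact_force: [-0.5, 0.5, -0.1]
opening: 0.66
grasp_force: 0.0
```

Emit:
drive_tool --grip_force 50 --plan '[{"x": 0,"y": 0,"z": 0,"ax": 0,"ay": 0,"az": 0,"hand": 20},{"x": 0,"y": 0,"z": 0,"ax": 0,"ay": 0,"az": 0,"hand": 20},{"x": 0,"y": 0,"z": 0,"ax": 0,"ay": 0,"az": 0,"hand": 20},{"x": 0,"y": 0,"z": 0,"ax": 0,"ay": 0,"az": 0,"hand": 20},{"x": 0,"y": 0,"z": 0,"ax": 0,"ay": 0,"az": 0,"hand": 20}]'

```text
clock: 15.6
eef_pos: [464.9, -231.2, 67.6]
tcp_rot: [3.14, 0.001, 1.568]
contact_force: [-3.6, -0.1, 7.6]
opening: 0.358
grasp_force: 49.3
```

Emit:
drive_tool --plan '[{"x": 0,"y": 0,"z": -0.4,"ax": 0,"ay": 0,"az": 0,"hand": 20},{"x": 0,"y": 0,"z": -1,"ax": 0,"ay": 0,"az": 0,"hand": 20},{"x": 0,"y": 0,"z": -1.8,"ax": 0,"ay": 0,"az": 0,"hand": 20},{"x": 0,"y": 0,"z": -2.6,"ax": 0,"ay": 0,"az": 0,"hand": 20},{"x": 0,"y": 0,"z": -3.4,"ax": 0,"ay": 0,"az": 0,"hand": 20},{"x": 0,"y": 0,"z": -4.2,"ax": 0,"ay": 0,"az": 0,"hand": 20},{"x": 0,"y": 0,"z": -4.2,"ax": 0,"ay": 0,"az": 0,"hand": 20}]'

```text
clock: 16.3
eef_pos: [467.1, -232.2, 282.3]
tcp_rot: [3.132, 0.004, 1.568]
contact_force: [0.3, -0.0, -3.3]
opening: 0.354
grasp_force: 51.1
```

```bash
python3 st.py [562,157.5,270]
```

```text
16.3 [ 467.1 -232.2  282.3] [179.47   0.26  89.84] [ 0.3 -0.  -3.3] 30.2 51.094361342838965
[7.799 1.875 0.229] az -0.03
```

Emit:
drive_tool --plan '[{"x": 0.5,"y": 0.12,"z": 0,"ax": 0,"ay": 0,"az": 0,"hand": 20},{"x": 1.4,"y": 0.34,"z": 0,"ax": 0,"ay": 0,"az": 0,"hand": 20},{"x": 2.3,"y": 0.56,"z": 0,"ax": 0,"ay": 0,"az": 0,"hand": 20},{"x": 3.2,"y": 0.78,"z": 0,"ax": 0,"ay": 0,"az": 0,"hand": 20},{"x": 4.1,"y": 1,"z": 0,"ax": 0,"ay": 0,"az": 0,"hand": 20},{"x": 5,"y": 1.2,"z": 0,"ax": 0,"ay": 0,"az": 0,"hand": 20},{"x": 5.9,"y": 1.42,"z": 0,"ax": 0,"ay": 0,"az": 0,"hand": 20},{"x": 6.8,"y": 1.65,"z": 0,"ax": 0,"ay": 0,"az": 0,"hand": 20}]'

```text
clock: 17.1
eef_pos: [547.3, 110.7, 275.4]
tcp_rot: [-3.141, 0.0, 1.568]
contact_force: [1.1, -0.3, -4.8]
opening: 0.355
grasp_force: 51.1
```

Emit:
drive_tool --plan '[{"x": 0.6,"y": 0.15,"z": 0,"ax": 0,"ay": 0,"az": 0,"hand": 20},{"x": 1,"y": 0.25,"z": 0,"ax": 0,"ay": 0,"az": 0,"hand": 20},{"x": 1,"y": 0.25,"z": 0,"ax": 0,"ay": 0,"az": 0,"hand": 20},{"x": 1,"y": 0.25,"z": 0,"ax": 0,"ay": 0,"az": 0,"hand": 20},{"x": 1,"y": 0.25,"z": 0,"ax": 0,"ay": 0,"az": 0,"hand": 20}]'

```text
clock: 17.6
eef_pos: [559.9, 158.0, 275.7]
tcp_rot: [-3.141, 0.001, 1.568]
contact_force: [-0.2, -0.6, -4.5]
opening: 0.356
grasp_force: 51.1
```

```bash
python3 st.py [562,157.5,102.5]
```

```text
17.6 [559.9 158.  275.7] [-1.7994e+02  3.0000e-02  8.9830e+01] [-0.2 -0.6 -4.5] 30.4 51.10594722413225
[-0.009  0.045  3.464] az -0.03
```

Emit:
drive_tool --plan '[{"x": -0.01,"y": 0.03,"z": 0.6,"ax": 0,"ay": 0,"az": 0,"hand": 20},{"x": -0.01,"y": 0.03,"z": 1.2,"ax": 0,"ay": 0,"az": 0,"hand": 20},{"x": -0.01,"y": 0.03,"z": 1.8,"ax": 0,"ay": 0,"az": 0,"hand": 20},{"x": -0.01,"y": 0.03,"z": 2.4,"ax": 0,"ay": 0,"az": 0,"hand": 20},{"x": -0.01,"y": 0.03,"z": 2.9,"ax": 0,"ay": 0,"az": 0,"hand": 20},{"x": -0.01,"y": 0.03,"z": 3.2,"ax": 0,"ay": 0,"az": 0,"hand": 20},{"x": -0.01,"y": 0.03,"z": 3.4,"ax": 0,"ay": 0,"az": 0,"hand": 20},{"x": -0.01,"y": 0.03,"z": 3.4,"ax": 0,"ay": 0,"az": 0,"hand": 20}]'

```text
clock: 18.4
eef_pos: [562.0, 158.2, 105.9]
tcp_rot: [-3.141, -0.0, 1.568]
contact_force: [-0.0, -0.3, -3.2]
opening: 0.361
grasp_force: 51.1
```

Emit:
drive_tool --plan '[{"x": 0,"y": 0,"z": 0.03,"ax": 0,"ay": 0,"az": 0,"hand": 20},{"x": 0,"y": 0,"z": 0.06,"ax": 0,"ay": 0,"az": 0,"hand": 20},{"x": 0,"y": 0,"z": 0.06,"ax": 0,"ay": 0,"az": 0,"hand": 20}]'

```text
clock: 18.7
eef_pos: [562.5, 158.6, 104.0]
tcp_rot: [3.14, -0.001, 1.568]
contact_force: [0.2, 2.2, -1.9]
opening: 0.358
grasp_force: 51.2
```

Emit:
drive_tool --plan '[{"x": -0.01,"y": 0,"z": 0.04,"ax": 0,"ay": 0,"az": 0,"hand": 20},{"x": -0.01,"y": 0,"z": 0.06,"ax": 0,"ay": 0,"az": 0,"hand": 20},{"x": -0.01,"y": 0,"z": 0.06,"ax": 0,"ay": 0,"az": 0,"hand": 20}]'

```text
clock: 19.0
eef_pos: [562.2, 159.0, 102.5]
tcp_rot: [3.14, -0.002, 1.568]
contact_force: [-8.4, 5.3, 16.9]
opening: 0.357
grasp_force: 52.5
```

Emit:
drive_tool --plan '[{"x": 0,"y": 0,"z": 0,"ax": 0,"ay": 0,"az": 0,"hand": 50},{"x": 0,"y": 0,"z": 0,"ax": 0,"ay": 0,"az": 0,"hand": 50},{"x": 0,"y": 0,"z": 0,"ax": 0,"ay": 0,"az": 0,"hand": 50},{"x": 0,"y": 0,"z": -0.6,"ax": 0,"ay": 0,"az": 0,"hand": 50},{"x": 0,"y": 0,"z": -1.5,"ax": 0,"ay": 0,"az": 0,"hand": 50},{"x": 0,"y": 0,"z": -2.4,"ax": 0,"ay": 0,"az": 0,"hand": 50},{"x": 0,"y": 0,"z": -3,"ax": 0,"ay": 0,"az": -1.3,"hand": 40},{"x": 0,"y": 0,"z": -3,"ax": 0,"ay": 0,"az": -2.6,"hand": 30}]'

```text
clock: 19.8
eef_pos: [564.6, 158.4, 255.4]
tcp_rot: [3.133, 0.0, 1.846]
contact_force: [-0.9, 0.6, -0.4]
opening: 0.354
grasp_force: 0.0
```

```bash
python3 st.py [594.5,215.6,170]; python3 - <<'E'
from h import *
i=imaging.camera_info("wrist");w=imaging.grab_frame("wrist");cv2.imwrite("pics/w11.png",w[:,:,::-1])
m=cv2.inRange(cv2.cvtColor(w,cv2.COLOR_RGB2HSV),(10,120,100),(28,255,255))
k,l,s,c=cv2.connectedComponentsWithStats(m)
for j in range(1,k):
    if s[j,4]>100: print(s[j],c[j].round(),plane(i,c[j],99).round())
print(proj(i,[594.5,215.6,139]),proj(i,[620.5,192.2,99]))
cv2.imwrite("pics/w11c.png",np.vstack([w,imaging.grab_frame("side")[150:350]])[:,:,::-1][:, :][:600] if 0 else w[:,:,::-1])
E
```

```text
19.8 [564.6 158.4 255.4] [1.7953e+02 1.0000e-02 1.0575e+02] [-0.9  0.6 -0.4] 30.2 0.0
[0.939 0.872 1.715] az 2.63
[346   0  24  13 211] [357.   5.] [553. 311.  99.]
[ 604    0   36  125 2622] [627.  50.] [747. 337.  99.]
[336  35  27  48 949] [349.  59.] [558. 277.  99.]
[353 140  42  53 914] [374. 165.] [599. 211.  99.]
[389 197  31  38 601] [404. 217.] [637. 178.  99.]
[ 292  205   32   40 1036] [308. 224.] [562. 150.  99.]
[384 280  38  47 787] [403. 304.] [663. 102.  99.]
[416 327  27  29 400] [430. 342.] [701.  71.  99.]
[335 342  20  37 349] [346. 357.] [631.  35.  99.]
[  0 455   7  21 121] [  3. 465.] [ 328. -187.   99.]
[378.627204   165.04487569] [391.52017694 194.77480485]
```

View pics/w11.png

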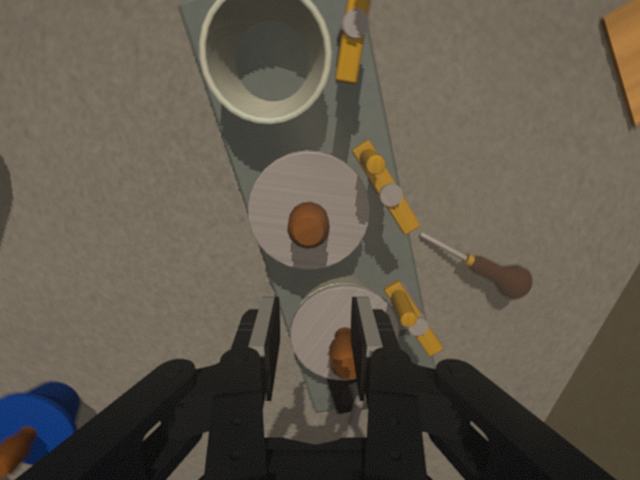

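Both pots are in. There's a pale crescent behind pot a's flange at (340,283), so I'll check that pot's fit closely.

```bash
python3 - <<'E'
from h import *
i=imaging.camera_info("wrist")
print("cam",-i["R"].T@i["t"])
for nm,c in (("a",(625.5,50.5)),("b",(562,157.5))):
    for z,rad in ((88,52),(80,52),(80,49.4),(80,45.5)):
        print(nm,z,rad,[proj(i,[c[0]+rad*np.cos(t),c[1]+rad*np.sin(t),z]).round().tolist() for t in np.radians([0,60,90,120,180,270])])
S=imaging.grab_frame("side");w=imaging.grab_frame("wrist")
cv2.imwrite("pics/c12.png",np.hstack([cv2.resize(w[260:400,270:450],(400,311)),cv2.resize(S[200:320,220:340],(311,311))])[:,:,::-1])
E
```

```text
cam [539.09793205 239.91960339 394.1485978 ]
a 88 52 [[397.0, 350.0], [387.0, 303.0], [363.0, 289.0], [332.0, 289.0], [291.0, 324.0], [329.0, 381.0]]
a 80 52 [[395.0, 345.0], [386.0, 299.0], [361.0, 285.0], [332.0, 285.0], [292.0, 319.0], [328.0, 375.0]]
a 80 49.4 [[393.0, 344.0], [383.0, 300.0], [361.0, 288.0], [333.0, 287.0], [294.0, 320.0], [329.0, 373.0]]
a 80 45.5 [[389.0, 343.0], [380.0, 303.0], [359.0, 291.0], [334.0, 291.0], [298.0, 321.0], [330.0, 370.0]]
b 88 52 [[370.0, 230.0], [358.0, 170.0], [330.0, 152.0], [296.0, 151.0], [251.0, 196.0], [295.0, 268.0]]
b 80 52 [[369.0, 227.0], [357.0, 168.0], [329.0, 151.0], [296.0, 150.0], [252.0, 194.0], [295.0, 264.0]]
b 80 49.4 [[366.0, 226.0], [355.0, 171.0], [328.0, 154.0], [297.0, 153.0], [255.0, 195.0], [296.0, 262.0]]
b 80 45.5 [[362.0, 225.0], [351.0, 174.0], [327.0, 159.0], [298.0, 158.0], [260.0, 196.0], [297.0, 258.0]]
```

View pics/c12.png

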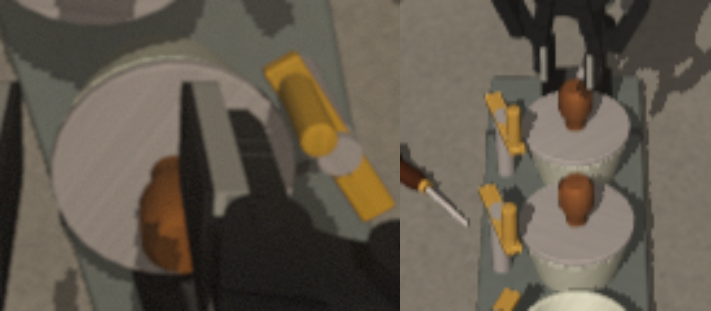

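The wrist camera looks from the +y side (y 240), so the crescent is just cup a's outer wall. The flange outline matches the home prediction, and the side view shows both pots level. Now I'll lock turnbutton b.

Emit:
drive_tool --plan '[{"x": 0.5,"y": 0.45,"z": 0.3,"ax": 0,"ay": 0,"az": -1.2,"hand": 28},{"x": 0.94,"y": 0.87,"z": 0.8,"ax": 0,"ay": 0,"az": -2.4,"hand": 28},{"x": 0.94,"y": 0.87,"z": 1.4,"ax": 0,"ay": 0,"az": -2.4,"hand": 28},{"x": 0.94,"y": 0.87,"z": 1.6,"ax": 0,"ay": 0,"az": -2.4,"hand": 28},{"x": 0.94,"y": 0.87,"z": 1.6,"ax": 0,"ay": 0,"az": -2.4,"hand": 28}]'

```text
clock: 20.45
eef_pos: [589.6, 213.9, 167.7]
tcp_rot: [-3.136, -0.001, 2.089]
contact_force: [0.2, 0.1, 0.7]
opening: 0.325
grasp_force: 0.0
```

```bash
cat > arc.py <<'E'
import sys
from h import *
from scipy.spatial.transform import Rotation as Ro
# arc.py pivotx pivoty : rows for lock sweep relative to the present pose (tool units)
px,py=map(float,sys.argv[1:3]); s=monitor.sense(); R=Ro.from_euler("xyz",s["tcp_rot"]); yaw0=np.degrees(s["tcp_rot"][2])
for th in map(float,sys.argv[3:]):
    q=np.array([px+35*np.cos(np.radians(th)),py+35*np.sin(np.radians(th)),s["eef_pos"][2]])
    print(th,q.round(1),R.inv().apply(q-s["eef_pos"])[:2].round(1)/50)
E
python3 st.py [594.5,215.6,105];python3 arc.py 620.5 192.2 138 115 98 81 64 47 30 15 10
```

```text
20.45 [589.6 213.9 167.7] [-1.7969e+02 -5.0000e-02  1.1970e+02] [0.2 0.1 0.7] 27.8 0.0
[-0.02   0.108  1.253] az 4.95
138.0 [594.5 215.6 167.7] [-0.02   0.102]
115.0 [605.7 223.9 167.7] [0.014 0.378]
98.0 [615.6 226.9 167.7] [-0.034  0.58 ]
81.0 [626.  226.8 167.7] [-0.138  0.76 ]
64.0 [635.8 223.7 167.7] [-0.29  0.9 ]
47.0 [644.4 217.8 167.7] [-0.476  0.99 ]
30.0 [650.8 209.7 167.7] [-0.68   1.022]
15.0 [654.3 201.3 167.7] [-0.862  0.998]
10.0 [655.  198.3 167.7] [-0.92  0.98]
```

Emit:
drive_tool --plan '[{"x": -0.02,"y": 0.06,"z": 0.3,"ax": 0,"ay": 0,"az": 0,"hand": 28},{"x": -0.02,"y": 0.06,"z": 0.8,"ax": 0,"ay": 0,"az": 0,"hand": 28},{"x": -0.02,"y": 0.06,"z": 1.22,"ax": 0,"ay": 0,"az": 0,"hand": 28},{"x": -0.02,"y": 0.06,"z": 1.22,"ax": 0,"ay": 0,"az": 0,"hand": 28},{"x": -0.02,"y": 0.06,"z": 1.22,"ax": 0,"ay": 0,"az": 0,"hand": 28}]'

```text
clock: 20.95
eef_pos: [595.0, 215.2, 109.9]
tcp_rot: [3.141, 0.0, 2.091]
contact_force: [0.4, 0.9, -0.0]
opening: 0.327
grasp_force: 0.0
```

```bash
python3 st.py [594.5,215.6,105];python3 arc.py 620.5 192.2 138 115 98 81 64 47 30 15 10
```

```text
20.95 [595.  215.2 109.9] [1.7997e+02 1.0000e-02 1.1980e+02] [ 0.4  0.9 -0. ] 27.9 0.0
[ 0.012 -0.004  0.098] az 4.97
138.0 [594.5 215.6 109.9] [ 0.012 -0.004]
115.0 [605.7 223.9 109.9] [0.044 0.274]
98.0 [615.6 226.9 109.9] [-0.002  0.474]
81.0 [626.  226.8 109.9] [-0.108  0.654]
64.0 [635.8 223.7 109.9] [-0.26   0.794]
47.0 [644.4 217.8 109.9] [-0.446  0.884]
30.0 [650.8 209.7 109.9] [-0.65   0.914]
15.0 [654.3 201.3 109.9] [-0.832  0.892]
10.0 [655.  198.3 109.9] [-0.89   0.874]
```

Emit:
drive_tool --plan '[{"x": 0.04,"y": 0.15,"z": 0.05,"ax": 0,"ay": 0,"az": 0.8,"hand": 28},{"x": 0.04,"y": 0.27,"z": 0.05,"ax": 0,"ay": 0,"az": 2.1,"hand": 28},{"x": 0,"y": 0.47,"z": 0.05,"ax": 0,"ay": 0,"az": 3.5,"hand": 28},{"x": -0.11,"y": 0.65,"z": 0.05,"ax": 0,"ay": 0,"az": 4.9,"hand": 28},{"x": -0.26,"y": 0.79,"z": 0.05,"ax": 0,"ay": 0,"az": 6.3,"hand": 28},{"x": -0.45,"y": 0.88,"z": 0.05,"ax": 0,"ay": 0,"az": 7.7,"hand": 28},{"x": -0.65,"y": 0.91,"z": 0.05,"ax": 0,"ay": 0,"az": 9.1,"hand": 28},{"x": -0.72,"y": 0.91,"z": 0.05,"ax": 0,"ay": 0,"az": 10.5,"hand": 28}]'

```text
clock: 21.75
eef_pos: [653.1, 206.6, 108.8]
tcp_rot: [3.14, -0.002, 0.985]
contact_force: [-3.0, 0.7, 1.6]
opening: 0.324
grasp_force: 0.9
```

```bash
python3 st.py;python3 arc.py 620.5 192.2 30 20 15 10
```

```text
21.75 [653.1 206.6 108.8] [ 1.7993e+02 -1.0000e-01  5.6460e+01] [-3.   0.7  1.6] 27.7 0.9485959634184837
30.0 [650.8 209.7 108.8] [ 0.026 -0.072]
20.0 [653.4 204.2 108.8] [-0.038  0.032]
15.0 [654.3 201.3 108.8] [-0.076  0.08 ]
10.0 [655.  198.3 108.8] [-0.12   0.124]
```

Emit:
drive_tool --plan '[{"x": -0.04,"y": 0.04,"z": 0,"ax": 0,"ay": 0,"az": 1,"hand": 28},{"x": -0.08,"y": 0.08,"z": 0,"ax": 0,"ay": 0,"az": 2,"hand": 28},{"x": -0.08,"y": 0.08,"z": 0,"ax": 0,"ay": 0,"az": 2,"hand": 28},{"x": -0.08,"y": 0.08,"z": 0,"ax": 0,"ay": 0,"az": 2,"hand": 28}]'

```text
clock: 22.15
eef_pos: [653.3, 202.3, 108.7]
tcp_rot: [-3.141, -0.002, 0.782]
contact_force: [-3.3, 3.4, -0.5]
opening: 0.33
grasp_force: 2.7
```

```bash
python3 st.py;python3 arc.py 620.5 192.2 30 20 15 10 5
```

```text
22.15 [653.3 202.3 108.7] [-1.7996e+02 -1.2000e-01  4.4790e+01] [-3.3  3.4 -0.5] 28.2 2.691137194633484
30.0 [650.8 209.7 108.7] [ 0.07 -0.14]
20.0 [653.4 204.2 108.7] [ 0.028 -0.024]
15.0 [654.3 201.3 108.7] [-0.    0.03]
10.0 [655.  198.3 108.7] [-0.032  0.082]
5.0 [655.4 195.3 108.7] [-0.07  0.13]
```

Emit:
drive_tool --plan '[{"x": -0.02,"y": 0.06,"z": 0,"ax": 0,"ay": 0,"az": 0,"hand": 28},{"x": -0.03,"y": 0.1,"z": 0,"ax": 0,"ay": 0,"az": 0,"hand": 28},{"x": -0.03,"y": 0.1,"z": 0,"ax": 0,"ay": 0,"az": 0,"hand": 28}]'

```text
clock: 22.45
eef_pos: [653.6, 201.8, 108.7]
tcp_rot: [-3.134, -0.003, 0.781]
contact_force: [-12.9, 23.0, 2.6]
opening: 0.326
grasp_force: 12.6
```

```bash
python3 st.py
```

```text
22.45 [653.6 201.8 108.7] [-179.59   -0.19   44.76] [-12.9  23.    2.6] 27.9 12.584511637687683
```

Turnbutton b is hard against its lock stop. Now over to tab a.

Emit:
drive_tool --plan '[{"x": 0.02,"y": -0.12,"z": 0,"ax": 0,"ay": 0,"az": 0,"hand": 28},{"x": 0.02,"y": -0.12,"z": -0.7,"ax": 0,"ay": 0,"az": 0,"hand": 28},{"x": 0.02,"y": -0.12,"z": -1.5,"ax": 0,"ay": 0,"az": -1.4,"hand": 28},{"x": -0.2,"y": 0.2,"z": -1.6,"ax": 0,"ay": 0,"az": -2.8,"hand": 28},{"x": -0.5,"y": 0.5,"z": -1.6,"ax": 0,"ay": 0,"az": -4.2,"hand": 28},{"x": -0.8,"y": 0.8,"z": -1.6,"ax": 0,"ay": 0,"az": -5.6,"hand": 28},{"x": -1.1,"y": 1.1,"z": -1.6,"ax": 0,"ay": 0,"az": -7,"hand": 28},{"x": -1.25,"y": 1.35,"z": -1.6,"ax": 0,"ay": 0,"az": -8.4,"hand": 28}]'

```text
clock: 23.25
eef_pos: [659.4, 103.3, 189.0]
tcp_rot: [3.139, 0.0, 1.668]
contact_force: [0.6, -0.4, -0.2]
opening: 0.326
grasp_force: 0.0
```

Emit:
drive_tool --plan '[{"x": 0,"y": 0,"z": 0,"ax": 0,"ay": 0,"az": -1.4,"hand": 28},{"x": 0,"y": 0,"z": 0,"ax": 0,"ay": 0,"az": -2.8,"hand": 28},{"x": 0,"y": 0,"z": 0,"ax": 0,"ay": 0,"az": -4.1,"hand": 28},{"x": 0,"y": 0,"z": 0,"ax": 0,"ay": 0,"az": -4.1,"hand": 28},{"x": 0,"y": 0,"z": 0,"ax": 0,"ay": 0,"az": -4.1,"hand": 28}]'

```text
clock: 23.75
eef_pos: [659.4, 104.7, 188.1]
tcp_rot: [3.14, 0.001, 2.087]
contact_force: [-0.2, 0.2, -0.4]
opening: 0.327
grasp_force: 0.0
```

```bash
python3 st.py [658,108.6,107]; python3 - <<'E'
from h import *
i=imaging.camera_info("wrist");w=imaging.grab_frame("wrist");cv2.imwrite("pics/w13.png",w[:,:,::-1])
m=cv2.inRange(cv2.cvtColor(w,cv2.COLOR_RGB2HSV),(10,120,100),(28,255,255))
k,l,s,c=cv2.connectedComponentsWithStats(m)
for j in range(1,k):
    if s[j,4]>100: print(s[j],c[j].round(),plane(i,c[j],99).round(),plane(i,c[j],119).round())
print("exp tabA top/bot, endA",proj(i,[658,108.6,139]),proj(i,[658,108.6,99]),proj(i,[710,62,99]))
print("tabB locked",proj(i,[650.6,210,139]),"noseB",proj(i,[586,172,99]))
E
```

```text
23.75 [659.4 104.7 188.1] [1.799e+02 5.000e-02 1.196e+02] [-0.2  0.2 -0.4] 28.0 0.0
[0.083 0.012 1.622] az 4.93
[ 166   54   52   58 2301] [190.  81.] [551. 155.  99.] [557. 157. 119.]
[ 340   65   81   34 1851] [380.  82.] [644. 208.  99.] [641. 205. 119.]
[ 263   71   57   29 1469] [289.  85.] [600. 181.  99.] [602. 181. 119.]
[ 296  218   43   63 1553] [315. 250.] [662. 102.  99.] [658. 109. 119.]
[410 224  16  15 126] [419. 232.] [714. 145.  99.] [705. 148. 119.]
[ 198  278   40   54 1642] [218. 306.] [624.  33.  99.] [624.  46. 119.]
[325 290  24  42 645] [339. 311.] [699.  70.  99.] [692.  80. 119.]
exp tabA top/bot, endA [315.12834523 262.95811285] [314.924062   238.40133496] [346.58130508 327.65765355]
tabB locked [409.51051353  80.34249968] noseB [259.50509024  86.56630144]
```

Turnbutton b's bar lies where the locked pose predicts, and tab a is under the fingers. Descending on it.

Emit:
drive_tool --plan '[{"x": 0.07,"y": 0,"z": 0.6,"ax": 0,"ay": 0,"az": 0,"hand": 28},{"x": 0.07,"y": 0,"z": 1.2,"ax": 0,"ay": 0,"az": 0,"hand": 28},{"x": 0.07,"y": 0,"z": 1.58,"ax": 0,"ay": 0,"az": 0,"hand": 28},{"x": 0.07,"y": 0,"z": 1.58,"ax": 0,"ay": 0,"az": 0,"hand": 28},{"x": 0.07,"y": 0,"z": 1.58,"ax": 0,"ay": 0,"az": 0,"hand": 28}]'

```text
clock: 24.3
eef_pos: [657.3, 107.9, 108.3]
tcp_rot: [3.141, 0.0, 2.09]
contact_force: [0.3, -1.2, -0.2]
opening: 0.326
grasp_force: 0.0
```

```bash
python3 st.py [658,108.6,107];python3 arc.py 684 85.2 138 126 115 98 81 64 47 30 22 15
```

```text
24.3 [657.3 107.9 108.3] [179.99   0.   119.77] [ 0.3 -1.2 -0.2] 27.8 0.0
[0.006 0.019 0.026] az 4.96
138.0 [658.  108.6 108.3] [0.006 0.018]
126.0 [663.4 113.5 108.3] [0.038 0.162]
115.0 [669.2 116.9 108.3] [0.04  0.296]
98.0 [679.1 119.9 108.3] [-0.008  0.498]
81.0 [689.5 119.8 108.3] [-0.112  0.676]
64.0 [699.3 116.7 108.3] [-0.264  0.816]
47.0 [707.9 110.8 108.3] [-0.452  0.906]
30.0 [714.3 102.7 108.3] [-0.656  0.938]
22.0 [716.5  98.3 108.3] [-0.754  0.932]
15.0 [717.8  94.3 108.3] [-0.836  0.914]
```

Emit:
drive_tool --plan '[{"x": 0.04,"y": 0.16,"z": 0,"ax": 0,"ay": 0,"az": 0.8,"hand": 28},{"x": 0.04,"y": 0.3,"z": 0,"ax": 0,"ay": 0,"az": 2.1,"hand": 28},{"x": -0.01,"y": 0.5,"z": 0,"ax": 0,"ay": 0,"az": 3.5,"hand": 28},{"x": -0.11,"y": 0.68,"z": 0,"ax": 0,"ay": 0,"az": 4.9,"hand": 28},{"x": -0.26,"y": 0.82,"z": 0,"ax": 0,"ay": 0,"az": 6.3,"hand": 28},{"x": -0.45,"y": 0.91,"z": 0,"ax": 0,"ay": 0,"az": 7.7,"hand": 28},{"x": -0.65,"y": 0.94,"z": 0,"ax": 0,"ay": 0,"az": 9.1,"hand": 28},{"x": -0.74,"y": 0.93,"z": 0,"ax": 0,"ay": 0,"az": 10.5,"hand": 28}]'

```text
clock: 25.1
eef_pos: [717.3, 99.0, 109.9]
tcp_rot: [3.14, -0.002, 0.985]
contact_force: [-1.3, 1.3, 0.7]
opening: 0.33
grasp_force: 0.8
```

Emit:
drive_tool --plan '[{"x": -0.04,"y": 0.04,"z": 0,"ax": 0,"ay": 0,"az": 1,"hand": 28},{"x": -0.08,"y": 0.06,"z": 0,"ax": 0,"ay": 0,"az": 2,"hand": 28},{"x": -0.08,"y": 0.06,"z": 0,"ax": 0,"ay": 0,"az": 2,"hand": 28},{"x": -0.08,"y": 0.06,"z": 0,"ax": 0,"ay": 0,"az": 2,"hand": 28}]'

```text
clock: 25.5
eef_pos: [716.9, 94.9, 109.9]
tcp_rot: [3.141, -0.003, 0.782]
contact_force: [-1.9, 5.1, 2.7]
opening: 0.332
grasp_force: 2.4
```

```bash
python3 st.py;python3 arc.py 684 85.2 30 20 15 10
```

```text
25.5 [716.9  94.9 109.9] [ 1.7998e+02 -1.6000e-01  4.4790e+01] [-1.9  5.1  2.7] 28.4 2.4084417521953583
30.0 [714.3 102.7 109.9] [ 0.072 -0.148]
20.0 [716.9  97.2 109.9] [ 0.03  -0.032]
15.0 [717.8  94.3 109.9] [0.002 0.022]
10.0 [718.5  91.3 109.9] [-0.03   0.074]
```

Push to the stop, then back off, rise and close the hand for the switch.

Emit:
drive_tool --plan '[{"x": -0.02,"y": 0.05,"z": 0,"ax": 0,"ay": 0,"az": 0,"hand": 28},{"x": -0.03,"y": 0.09,"z": 0,"ax": 0,"ay": 0,"az": 0,"hand": 28},{"x": -0.03,"y": 0.09,"z": 0,"ax": 0,"ay": 0,"az": 0,"hand": 28}]'

```text
clock: 25.8
eef_pos: [717.2, 94.4, 109.7]
tcp_rot: [-3.136, -0.004, 0.782]
contact_force: [-8.7, 20.6, 6.3]
opening: 0.329
grasp_force: 10.8
```

Emit:
drive_tool --plan '[{"x": 0.02,"y": -0.11,"z": 0,"ax": 0,"ay": 0,"az": 0,"hand": 28},{"x": 0.02,"y": -0.11,"z": -0.7,"ax": 0,"ay": 0,"az": 0,"hand": 28},{"x": 0.02,"y": -0.11,"z": -1.5,"ax": 0,"ay": 0,"az": 0,"hand": 28},{"x": -0.3,"y": -0.11,"z": -2.4,"ax": 0,"ay": 0,"az": 0,"hand": 10},{"x": -1.2,"y": -0.11,"z": -2.8,"ax": 0,"ay": 0,"az": 0,"hand": 0},{"x": -2,"y": -0.11,"z": -3,"ax": 0,"ay": 0,"az": 0,"hand": 0},{"x": -2.8,"y": -0.11,"z": -3,"ax": 0,"ay": 0,"az": 0,"hand": 0},{"x": -2.8,"y": -0.11,"z": -3,"ax": 0,"ay": 0,"az": 0,"hand": 0}]'

```text
clock: 26.6
eef_pos: [612.7, -8.4, 259.9]
tcp_rot: [3.139, 0.0, 0.78]
contact_force: [-0.5, 1.1, -0.3]
opening: 0.002
grasp_force: 0.0
```

```bash
cat > chk.py <<'E'
from h import *
a=np.array([625.5,50.5]);ux=np.array([.860,.510]);uy=np.array([-.510,.860])
F={}
for n in("wrist","scene","side"):
    i=imaging.camera_info(n);f=imaging.grab_frame(n);cv2.imwrite(f"pics/k_{n}.png",f[:,:,::-1]);F[n]=(i,f)
    h=cv2.cvtColor(f,cv2.COLOR_RGB2HSV);m=cv2.inRange(h,(10,120,90),(28,255,255))
    print(n)
    for nm,dy in (("a",0),("b",125)):
        c=a+uy*dy
        # is the predicted locked tab / nose brass?
        for w,q in (("tab",[*(c+ux*103),119]),("nose",[*(c+ux*35),97])):
            p=proj(i,q)
            u,v=p.astype(int)
            print(nm,w,p.round(),m[max(0,v-3):v+4,max(0,u-3):u+4].mean()/255 if 0<=u<640 and 0<=v<480 else None)
    mk=cv2.inRange(h,(0,0,0),(180,255,45))
    for q in (-38,38):
        p=proj(i,[*(a-uy*100+ux*q),122]);u,v=p.astype(int)
        print("ball at",q,(a-uy*100+ux*q).round(),p.round(),mk[v-3:v+4,u-3:u+4].mean()/255 if 3<u<637 and 3<v<477 else None)
E
python3 st.py [636,-75,250]; python3 chk.py
```

```text
26.6 [612.7  -8.4 259.9] [1.7988e+02 2.0000e-02 4.4700e+01] [-0.5  1.1 -0.3] 0.2 0.0
[-0.606  1.274  0.202] az -7.55
wrist
a tab [303.  -2.] None
a nose [283. 106.] 1.0
b tab [106. -59.] None
b nose [115.  62.] 1.0
ball at -38 [644. -55.] [386. 236.] 0.6326530612244898
ball at 38 [709. -16.] [418. 138.] 0.0
scene
a tab [401. 261.] 0.5714285714285715
a nose [370. 260.] 0.4897959183673469
b tab [411. 219.] 0.5102040816326531
b nose [382. 219.] 0.40816326530612246
ball at -38 [644. -55.] [327. 282.] 0.0
ball at 38 [709. -16.] [361. 291.] 0.0
side
a tab [244. 239.] 0.6938775510204083
a nose [272. 245.] 0.7142857142857143
b tab [241. 275.] 0.7142857142857143
b nose [271. 282.] 0.6938775510204083
ball at -38 [644. -55.] [301. 211.] 0.673469387755102
ball at 38 [709. -16.] [271. 211.] 0.0
```

Both turnbuttons are locked: the brass sits at the predicted tab and nose pixels in all views. Next I'll get behind the toggle ball.

Emit:
drive_tool --plan '[{"x": -0.5,"y": 0.45,"z": 0,"ax": 0,"ay": 0,"az": 1.2,"hand": 0},{"x": -0.97,"y": 0.91,"z": 0,"ax": 0,"ay": 0,"az": 2.33,"hand": 0},{"x": -0.97,"y": 0.91,"z": 0.6,"ax": 0,"ay": 0,"az": 2.33,"hand": 0},{"x": -0.97,"y": 0.91,"z": 1.4,"ax": 0,"ay": 0,"az": 2.33,"hand": 0},{"x": -0.97,"y": 0.91,"z": 2.2,"ax": 0,"ay": 0,"az": 2.33,"hand": 0},{"x": -0.97,"y": 0.91,"z": 2.9,"ax": 0,"ay": 0,"az": 2.33,"hand": 0},{"x": -0.97,"y": 0.91,"z": 2.9,"ax": 0,"ay": 0,"az": 2.33,"hand": 0},{"x": -0.97,"y": 0.91,"z": 2.9,"ax": 0,"ay": 0,"az": 2.33,"hand": 0}]'

```text
clock: 27.55
eef_pos: [613.6, -71.1, 112.9]
tcp_rot: [-3.141, 0.001, 0.54]
contact_force: [-0.4, -0.6, 0.5]
opening: -0.001
grasp_force: 0.0
```

```bash
python3 st.py [688.6,-28.3,112]
```

```text
27.55 [613.6 -71.1 112.9] [-1.7998e+02  3.0000e-02  3.0920e+01] [-0.4 -0.6  0.5] -0.1 0.0
[1.727 0.036 0.017] az -9.85
```

Emit:
drive_tool --plan '[{"x": 0.3,"y": 0.02,"z": 0,"ax": 0,"ay": 0,"az": 0,"hand": 0},{"x": 0.6,"y": 0.03,"z": 0,"ax": 0,"ay": 0,"az": 0,"hand": 0},{"x": 0.9,"y": 0.04,"z": 0,"ax": 0,"ay": 0,"az": 0,"hand": 0},{"x": 1.2,"y": 0.04,"z": 0,"ax": 0,"ay": 0,"az": 0,"hand": 0},{"x": 1.5,"y": 0.04,"z": 0,"ax": 0,"ay": 0,"az": 0,"hand": 0},{"x": 1.65,"y": 0.04,"z": 0,"ax": 0,"ay": 0,"az": 0,"hand": 0},{"x": 1.65,"y": 0.04,"z": 0,"ax": 0,"ay": 0,"az": 0,"hand": 0}]'

```text
clock: 28.25
eef_pos: [685.6, -30.2, 112.5]
tcp_rot: [3.142, -0.0, 0.54]
contact_force: [-0.8, 0.5, 0.0]
opening: -0.001
grasp_force: 0.0
```

```bash
python3 st.py [688.6,-28.3,112]
```

```text
28.25 [685.6 -30.2 112.5] [ 1.800e+02 -2.000e-02  3.092e+01] [-0.8  0.5  0. ] -0.1 0.0
[ 0.07  -0.002  0.01 ] az -9.85
```

Emit:
drive_tool --plan '[{"x": 0.06,"y": 0,"z": 0,"ax": 0,"ay": 0,"az": 0,"hand": 0},{"x": 0.12,"y": 0,"z": 0,"ax": 0,"ay": 0,"az": 0,"hand": 0},{"x": 0.12,"y": 0,"z": 0,"ax": 0,"ay": 0,"az": 0,"hand": 0}]'

```text
clock: 28.55
eef_pos: [687.3, -29.2, 112.3]
tcp_rot: [-3.14, 0.005, 0.539]
contact_force: [-9.1, -4.5, 4.1]
opening: -0.005
grasp_force: 4.8
```

Emit:
drive_tool --plan '[{"x": 0.06,"y": 0,"z": 0,"ax": 0,"ay": 0,"az": 0,"hand": 0},{"x": 0.06,"y": 0,"z": 0,"ax": 0,"ay": 0,"az": 0,"hand": 0}]'

```text
clock: 28.75
eef_pos: [687.5, -29.0, 112.2]
tcp_rot: [-3.139, 0.01, 0.539]
contact_force: [-16.5, -10.6, 10.4]
opening: -0.003
grasp_force: 10.0
```

The lever is against its stop: 20 N and no further movement. Backing off and checking.

Emit:
drive_tool --plan '[{"x": -0.3,"y": 0,"z": 0,"ax": 0,"ay": 0,"az": 0,"hand": 0},{"x": -0.8,"y": 0,"z": 0,"ax": 0,"ay": 0,"az": 0,"hand": 0},{"x": -1,"y": 0,"z": -0.8,"ax": 0,"ay": 0,"az": 0,"hand": 0},{"x": -1,"y": 0,"z": -1.7,"ax": 0,"ay": 0,"az": 0,"hand": 0},{"x": -1.5,"y": 0.5,"z": -2.6,"ax": 0,"ay": 0,"az": 0,"hand": 0},{"x": -2.1,"y": 1,"z": -3.2,"ax": 0,"ay": 0,"az": 0,"hand": 0},{"x": -2.6,"y": 1.5,"z": -3.5,"ax": 0,"ay": 0,"az": 0,"hand": 0},{"x": -2.6,"y": 1.5,"z": -3.5,"ax": 0,"ay": 0,"az": 0,"hand": 0}]'

```text
clock: 29.55
eef_pos: [619.4, -162.1, 291.8]
tcp_rot: [3.136, -0.003, 0.535]
contact_force: [-0.8, 0.0, -0.6]
opening: 0.001
grasp_force: 0.0
```

```bash
python3 st.py; python3 chk.py; python3 - <<'E'
from h import *
# grey-flange sweep on bench & knob over cups
for n,b in (("scene",[(355,250),(367,211),(213,293),(233,350)]),("side",[(286,238),(287,275),(393,217),(354,192)])):
    f=cv2.imread(f"pics/k_{n}.png");h=cv2.cvtColor(f,cv2.COLOR_BGR2HSV);m=cv2.inRange(h,(0,125,40),(14,255,200))
    print(n,[int((m[v-12:v+12,u-10:u+10]>0).sum()) for u,v in b])
E
```

```text
29.55 [ 619.4 -162.1  291.8] [179.69  -0.18  30.67] [-0.8  0.  -0.6] 0.1 0.0
wrist
a tab [  45. -103.] None
a nose [84. 19.] 1.0
b tab [-144. -104.] None
b nose [-78.  19.] None
ball at -38 [644. -55.] [212. 118.] 0.0
ball at 38 [709. -16.] [203.   7.] 1.0
scene
a tab [401. 261.] 0.5918367346938775
a nose [370. 260.] 0.4897959183673469
b tab [411. 219.] 0.46938775510204084
b nose [382. 219.] 0.40816326530612246
ball at -38 [644. -55.] [327. 282.] 0.0
ball at 38 [709. -16.] [361. 291.] 0.0
side
a tab [244. 239.] 0.6938775510204083
a nose [272. 245.] 0.7142857142857143
b tab [241. 275.] 0.7142857142857143
b nose [271. 282.] 0.6938775510204083
ball at -38 [644. -55.] [301. 211.] 0.0
ball at 38 [709. -16.] [271. 211.] 0.9591836734693878
scene [64, 53, 0, 0]
side [195, 212, 0, 0]
```

Everything checks out: the pots are in, both turnbuttons are locked, the ball is on the +x side, and no grey pots are left on the bench. Handing in.

```bash
python3 -c "
from rig import r
print(r.sign_off())"
```

```text
the job is handed in; nothing more can be done
None
```

Both grey pots on the bench are seated in cups a and b with their turnbuttons locked, the switch was thrown fully on after that, and the job is handed in (no verdict was returned).

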